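# Refit the dice tower's front panel and lock its catch

### The arm

A 7-joint arm with a two-finger parallel gripper is mounted at the origin on the work surface. World frame = base frame: x ahead of the robot, y to its left, z up, the work surface at z = 0. Lengths are in m, angles in rad, forces in N, time in s.
With the tool pointing down it reaches from about 0.4 to 0.85 m from the base axis. Payload 4.5 kg.
Tool frame: the origin (TCP) lies between the finger pads; the fingertips stand 8 mm ahead of it and the grasp point (between the pads) lies 11 mm behind it; z points along the fingers, y is the direction in which the jaws open and shut (so a half turn about z gives the same grasp; the last joint's range is limited). The gripper opens to 88 mm and grips with 3 to 60 N. Pads are 18 mm wide; open, the fingers measure 123 mm over their backs; the gripper's body (75 mm by 187 mm) begins 45 mm behind the grasp point.
Start: joints at [-1.19, 0.689, -0.195, 1.565, 0.157, 0.902, -0.215], TCP at [0.212, 0.588, 0.247] pointing down, gripper open.
Joint ranges: [-3.01, 3.01], [-0.46, 2.08], [-1.47, 1.51], [0.13, 2.56], [-1, 4.14], [0.04, 2.09], [-2.66, 2.66]. Speed limits (rad/s): [2.57, 2.57, 3.14, 3.14, 3.14, 3.14, 3.14].

### API

Orientations are given as a unit quaternion [x, y, z, w].
In Python, from plant import r gives the robot as it stands.
- The arm moves only by the tool carry_out, never from a script. Its argument "commands" is a list that holds one entry, the list of rows, each a list of 7 numbers: the turn, a rotation vector about the tool's x, y, z in rad, then the shift along the tool's x, y, z in cm, then the finger opening in cm, from 0 to 8.81. A call has 1 to 10 rows; each row is the pose to reach, as a shift and turn from the pose commanded when the call began, along the tool's axes at that moment; what a row does not reach only later rows make up. A row lasts 1/12 s, in which the tool goes at most 41.7 mm and 7.16 degrees, less where a joint would pass 70% of its speed; a pose out of reach is approached as far as the arm can. A call with a gripper value outside its range is refused whole. The fingers move at their own pace and stop on an object; "force" is the grip in N (left out, the last holds). Time passes only in rows, so rows that repeat a pose let the fingers close. It gives the time, the measured TCP pose, the force and the opening at its end, in the units of the state.
- r.get_state(): the state, without advancing time (a new reading comes with each control period).
- r.snapshot(name): name is "side" or "top" or "wrist"; returns a dict with "pixels" (420x560x3 uint8, red, green, blue), "mtx" (3x3 intrinsics, pixels), "k1" (the pictures are not rectified: a ray, as slopes to the right and down, at radius r is drawn at 1 + k1 r^2 times it, then the intrinsics apply), "xyz" and "rotation" of the camera in the world. Camera axes: x right, y down, z forward; pixel columns grow to the right and rows downward; lengths in m; the calibration is good to about 2 mm. A picture is of the moment at which its call begins. There is no depth.
- r.finish_job(): hands the job in, once; it reports no verdict.
The state is a dict: "clock": time; "q": joint angles; "qd": joint speeds; "joint_torque": joint torques, N m; "tool_pos": TCP position; "eef_rot": TCP orientation; "contact_force": force on the tool from outside, world axes, zero at the start; "moment": the same for the moment, N m; "opening": opening from 0.0 (shut) to 1.0 (fully open).
Only numpy, scipy, OpenCV 4.12 (cv2) and the standard library are available. Lean on these libraries where they do the work, as an engineer would, in place of code of your own. Each camera call takes 0.05 s, during which the arm holds its last target.

### The job

Lift the eared wooden front panel out of its grooved stand and slide it down into the dice tower's bracket, an ear in each of the two sprung slots, until it sits fully home and flat, both ears resting on the slots' floors. Then swing the brass catch shut over the ear so that the panel is locked in, and let go. Press the panel in gently, for the bracket cracks under a hard push, and leave the other things on the table where they are.

Things in the scene. Friction and masses are not known exactly. Their poses are not given: they have to be found in the camera images.
- panel: The loose front panel, a brown wooden plate of about 100 g standing upright in the stand's groove. Origin: middle of its bottom edge; x thickness, y width, z up. Plate 8 thick, 84 wide, 83 tall; on each side an ear 8 thick, |y| 42 to 52, z 45 to 83; on top in the middle a grip tab 12 thick (x), 36 wide (y), z 83 to 128. Same both ways round (half turn about z).
- panel_tab (a point): Point inside the panel's grip tab, 106 mm above the panel's origin, a good place to grip it across its 12 mm thickness.
- stand: The fixed light wooden stand, 52 (x) by 130 (y) by 28 tall, origin at the middle of its underside. A groove 11 wide runs along its y with its floor 8 above the table; the panel's lower edge stands loosely in it (1.5 play on each face), so it lifts straight up.
- tower: The fixed dice tower, base 175 by 156, origin on the table below the middle of its bracket; x points to its back (clear acrylic chute, x 16 to 100, 92 tall), y along the panel's width, low tray in front (x -73 to -12, 18 tall). Bracket: two dark wooden posts, |y| 44 to 78, x -12 to 16, 105 tall. It cracks if the contact forces of panel on tower sum to over 34 N: the clips alone make 15 to 20 N of that, so push with under 18 N.
- slot_left (a point): Mouth of the slot in the left (+y) post, at the post's top (z 105), y = 48 of the tower. The slot is open at the top and towards the other post and takes an ear from above: fixed front wall at x = -4 of the tower (upper 6 mm flare 4 forward), end wall at |y| = 54 (upper 6 mm flare 4 outward), hard floor somewhere between z = 67 and 83. Clip at its back: see slot_right.
- slot_right (a point): Mouth of the slot in the right post, mirror image (y = -48). Each slot's steel clip has its face at x = +2 (upper 12 mm slope back to x = 6.5); the 8 mm ear pushes it back 2 mm and is held on the front wall by about 3 N. Sliding both ears down takes about 4 to 14 N; the weight alone does not seat it. A steep force rise means the floors are reached.
- tower_seat (a point): Where the panel's origin lies when home with the height stop at its lowest: 22 mm above the table at the tower's x = y = 0, axes as the tower's. The stop is a clamped carriage with both slot floors and the catch on it, set anywhere from 0 to 16 mm higher, the same for both slots; nothing measures it, it must be felt. So home is 0 to 16 mm above this point, the ears 0 to 16 mm proud of the posts.
- catch (a joint): Swing catch on the left (+y) post, rad: 0 = shut (against its stop, its bar lying over the ear towards the panel), up to 1.7 = open; it starts open between 1.1 and 1.65. Positive turns anticlockwise seen from above. Light friction (1 N at the pin) leaves it where put. Its bar passes only 1.5 mm above the ears of a panel that is home; an ear any higher blocks it.
- catch_pivot (a point): Top of the left post on the catch's upright axis, 105 mm above the table, at the tower's x = 2, y = 66. With the stop at its lowest the 5 mm thick bar (10 wide, from 26 inside to 36 outside the axis) lies 106.5 to 111.5 above the table, and its upright round finger pin (10 across, 30 from the axis) stands from 111.5 to 144.5; all ride up with the stop. Shut, the pin lies from the axis along the tower's +y; open, towards its -x.
- tea_cup: Glass tea cup, 64 across, 85 tall; leave alone. Origin under its middle.
- sugar_bowl: White ceramic sugar bowl with lid, 88 across, 87 tall; leave alone. Origin under its middle.
- dice_cup: Cork dice cup, 72 across, 95 tall; leave alone. Origin under its middle.
- teaspoon: Steel teaspoon 130 long lying on the table; leave alone.
- napkin_ring: Wooden napkin ring, 48 across, 30 tall; leave alone. Origin under its middle.
Not all that is in view belongs to the job. What is meant by the panel is not green, and is the smaller of those in its own colour.

How it is judged:
By the outcome, as a careful person would: the job done as asked, in the order asked, and still so for the second after the job is handed in, with the robot touching nothing.
It also fails if it takes over 72 s, if anything falls off the work surface, if the arm or the gripper's body presses on something with over 40 N, if the wrist force passes 120 N, or if a joint passes its speed limit or range.

## Working session

There is one attempt and no reset: what is moved stays moved. The work goes in short steps, Python scripts to look and compute and a tool call to move; the robot and the scene stay as the last step left them, time stands still between calls to the robot, and variables do not carry over. Pictures are saved under pics/ and viewed, and the job is handed in when it is done.

Besides the shell and the picture viewer there is one more tool, called after "Call:" as a command line: name --argument value ..., lists and objects as JSON in quotes. carry_out: Moves the arm, as the interface text tells. Its arguments: {"type":"object","properties":{"commands":{"type":"array"},"force":{"type":"number"}},"required":["commands"]}

```bash
ls; mkdir -p pics; python3 - <<'E'
from plant import r
import cv2
s=r.get_state()
for k in s: print(k,s[k])
for n in ["side","top","wrist"]:
    d=r.snapshot(n)
    cv2.imwrite(f"pics/{n}0.png",d["pixels"][:,:,::-1])
    print(n,d["mtx"],d["k1"],d["xyz"],d["rotation"])
E
```

```text
pics
clock 0.0
q [-1.19021418  0.68998808 -0.19454457  1.56634688  0.15733895  0.90248488
 -0.21507938]
qd [-0.00010391  0.00010229 -0.0001073   0.0007577  -0.00128089 -0.00074186
  0.00019737]
joint_torque [-1.23022764e-03 -5.27554929e+01 -1.26734812e+00 -1.53422195e+01
 -5.26327011e-02  6.41997642e-03  1.78519776e-04]
tool_pos [0.2122499  0.58720141 0.24590748]
eef_rot [ 1.72448063e-01  9.85018187e-01 -9.10365039e-04 -8.75849781e-05]
contact_force [-0.1590908  -0.50780671 -0.05797156]
moment [ 0.0180373   0.0047543  -0.00680716]
opening 0.9980402940181331
side [[440.87217402   0.         271.2278975 ]
 [  0.         440.87217402 202.82406748]
 [  0.           0.           1.        ]] -0.02295207116060867 [ 0.31578372 -0.87244212  0.76696602] [ 0.8847133  -0.11983655  0.06467876 -0.44580067]
top [[413.65176991   0.         272.30649393]
 [  0.         413.65176991 207.10926335]
 [  0.           0.           1.        ]] -0.06018189324678582 [ 4.44286841e-01 -3.35788874e-04  1.17799476e+00] [-0.70522161  0.70745125 -0.03874461  0.02596276]
wrist [[340.05780395   0.         277.94110318]
 [  0.         340.05780395 211.50662547]
 [  0.           0.           1.        ]] -0.022458004037746757 [0.14291812 0.61229893 0.38444601] [0.80983725 0.5681806  0.08321288 0.12004185]
```

View pics/side0.png

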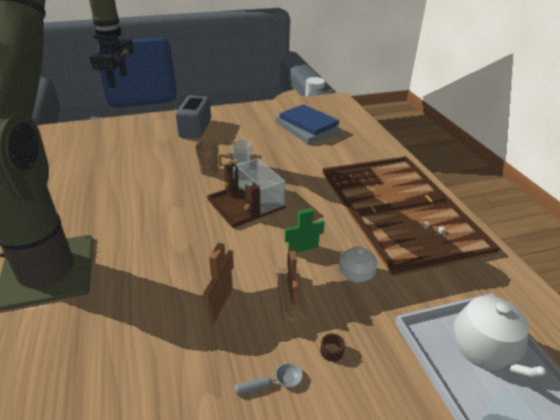

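View pics/top0.png

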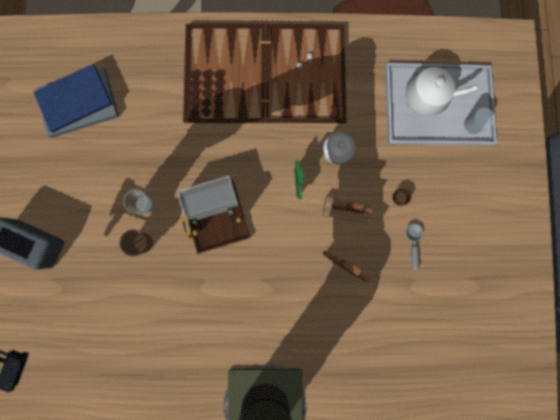

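View pics/wrist0.png

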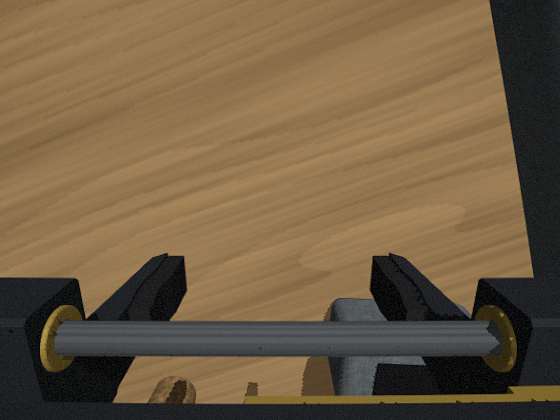

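```bash
python3 - <<'E'
import cv2
t=cv2.imread("pics/top0.png");s=cv2.imread("pics/side0.png")
import numpy as np
a=cv2.resize(t[130:290,280:440],(560,560),interpolation=cv2.INTER_CUBIC)
cv2.imwrite("pics/c1.png",np.clip(a*1.6,0,255).astype('uint8'))
a=cv2.resize(s[190:350,180:400],(770,560),interpolation=cv2.INTER_CUBIC)
cv2.imwrite("pics/c2.png",np.clip(a*1.6,0,255).astype('uint8'))
a=cv2.resize(t[160:270,160:270],(600,600),interpolation=cv2.INTER_CUBIC)
cv2.imwrite("pics/c3.png",np.clip(a*1.8,0,255).astype('uint8'))
a=cv2.resize(s[130:240,190:300],(600,600),interpolation=cv2.INTER_CUBIC)
cv2.imwrite("pics/c4.png",np.clip(a*1.8,0,255).astype('uint8'))
E
```

```text
(no output)
```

View pics/c1.png

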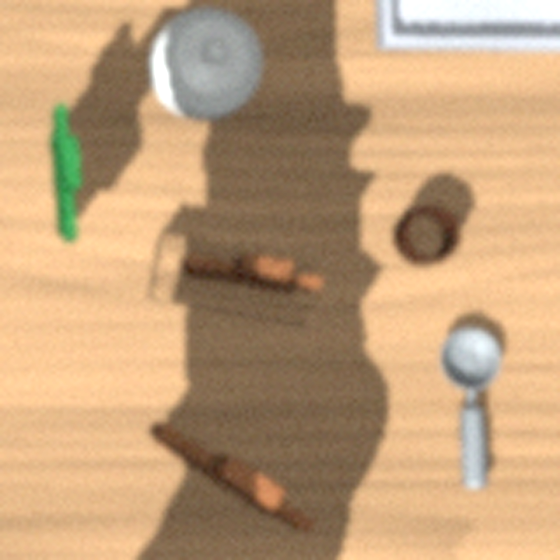

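View pics/c2.png

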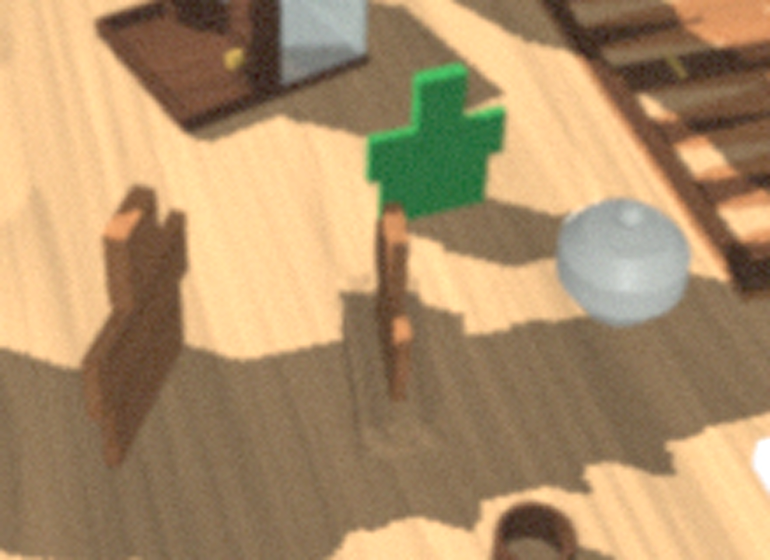

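View pics/c3.png

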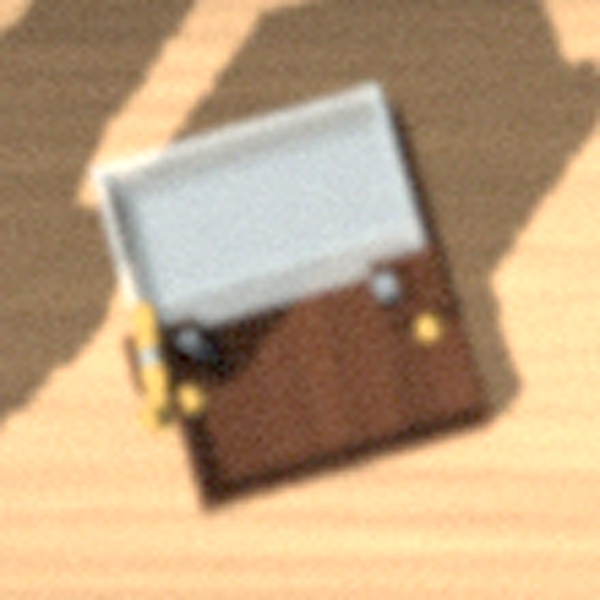

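View pics/c4.png

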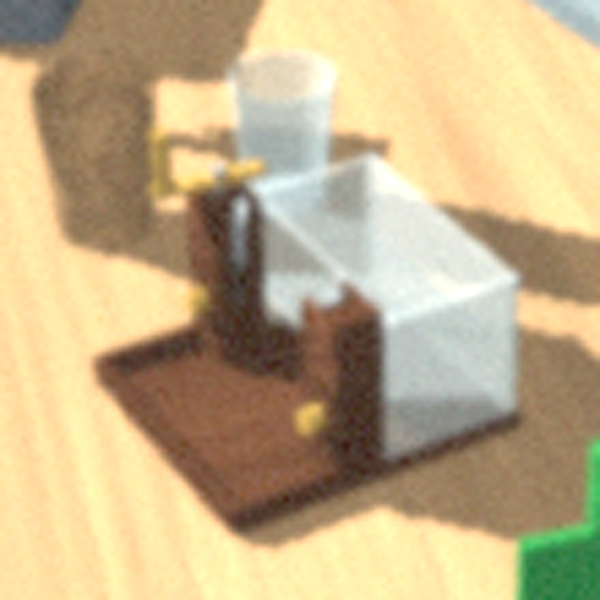

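```bash
cat > h.py <<'E'
import numpy as np, cv2
from scipy.spatial.transform import Rotation as R
from plant import r
import pickle
def snap(n,fn):
    d=r.snapshot(n); cv2.imwrite(f"pics/{fn}.png",d["pixels"][:,:,::-1]); pickle.dump(d,open(f"pics/{fn}.pkl","wb")); return d
def load(fn): return pickle.load(open(f"pics/{fn}.pkl","rb"))
def dist(d): return np.array([d["k1"],0,0,0,0.])
def ray(d,uv):
    p=cv2.undistortPoints(np.array([[uv]],float),np.array(d["mtx"]),dist(d))[0,0]
    v=R.from_quat(d["rotation"]).apply([p[0],p[1],1]); return np.array(d["xyz"]),v/np.linalg.norm(v)
def onz(d,uv,z):
    o,v=ray(d,uv); return o+v*(z-o[2])/v[2]
def proj(d,P):
    Rm=R.from_quat(d["rotation"]).inv(); 
    p,_=cv2.projectPoints((np.atleast_2d(P)-d["xyz"]) @ Rm.as_matrix().T,np.zeros(3),np.zeros(3),np.array(d["mtx"]),dist(d)); return p[:,0]
def tri(l):  # list of (d,uv)
    A=np.zeros((3,3));b=np.zeros(3)
    for d,uv in l:
        o,v=ray(d,uv);M=np.eye(3)-np.outer(v,v);A+=M;b+=M@o
    return np.linalg.solve(A,b)
def go(target_pos,target_R,fr=None,Rf=None):
    """shift (cm, tool axes) and rotvec from current pose"""
    s=r.get_state(); p=np.array(s["tool_pos"]) if fr is None else fr; Q=R.from_quat(s["eef_rot"]) if Rf is None else Rf
    print("turn",np.round((Q.inv()*target_R).as_rotvec(),4),"shift cm",np.round(Q.inv().apply(np.array(target_pos)-p)*100,3))
def down(yaw): # tool z down, tool y axis at yaw angle in world
    y=np.array([np.cos(yaw),np.sin(yaw),0]);z=np.array([0,0,-1.]);x=np.cross(y,z)
    return R.from_matrix(np.c_[x,y,z])
E
cat > a.py <<'E'
from h import *
d=pickle.load(open('pics/top1.pkl','rb')) if 0 else snap("top","top1")
sd=snap("side","side1")
c3=lambda x,y:(160-.5+ (x+.5)*110/600,160-.5+(y+.5)*110/600)
c4=lambda x,y:(190-.5+ (x+.5)*110/600,130-.5+(y+.5)*110/600)
for n,p,z in [("FL",(205,508),.018),("FR",(490,415),.018),("BL",(95,172),.092),("BR",(378,83),.092),("cr",(426,245),.092)]:
    print(n,onz(d,c3(*p),z))
c1=lambda x,y:(280-.5+ (x+.5)*160/560,130-.5+(y+.5)*160/560)
for n,p,z in [("tab top",(270,267),.136),("earL",(190,267),.091),("earR",(318,284),.091)]: print(n,onz(d,c1(*p),z))
E
python3 a.py
```

```text
FL [0.42358431 0.18837777 0.018     ]
FR [0.47065847 0.04279543 0.018     ]
BL [0.58698871 0.23165343 0.092     ]
BR [0.63030364 0.09469398 0.092     ]
cr [0.55105711 0.0710273  0.092     ]
tab top [ 0.54243968 -0.23455389  0.136     ]
earL [ 0.54681414 -0.18358246  0.091     ]
earR [ 0.5336323  -0.28116318  0.091     ]
```

```bash
python3 - <<'E'
from h import *
d=r.snapshot("wrist"); s=r.get_state()
Q=R.from_quat(s["eef_rot"])
print("cam in tool",Q.inv().apply(np.array(d["xyz"])-s["tool_pos"]))
print((Q.inv()*R.from_quat(d["rotation"])).as_matrix().round(3))
print(s["tool_pos"],s["q"])
yaw=np.radians(17.5)
ux=np.array([np.cos(yaw),np.sin(yaw),0]);uy=np.array([-ux[1],ux[0],0])
# tower: place TCP at -y side 60mm of origin, camera looks back
go(np.array([.5167,.1376,.26])-0.03*uy, down(yaw))
E
```

```text
cam in tool [ 0.07373609 -0.00030191 -0.13835742]
[[-0.001 -0.957 -0.289]
 [ 1.    -0.001 -0.   ]
 [ 0.    -0.289  0.957]]
[0.21238105 0.5876191  0.24644736] [-1.19018058  0.68943716 -0.19457254  1.56561472  0.15731423  0.90250259
 -0.21510098]
turn [-5.000e-04  3.000e-04  9.186e-01] shift cm [-45.736 -34.366  -1.334]
```

Call:
carry_out --commands '[[[0, 0, 0.919, -45, -36, -1.5, 8.8], [0, 0, 0.919, -45, -36, -1.5, 8.8], [0, 0, 0.919, -45, -36, -1.5, 8.8], [0, 0, 0.919, -45, -36, -1.5, 8.8], [0, 0, 0.919, -45, -36, -1.5, 8.8], [0, 0, 0.919, -45, -36, -1.5, 8.8], [0, 0, 0.919, -45, -36, -1.5, 8.8], [0, 0, 0.919, -45, -36, -1.5, 8.8], [0, 0, 0.919, -45, -36, -1.5, 8.8], [0, 0, 0.919, -45, -36, -1.5, 8.8]]]'

```text
clock: 1.13
tool_pos: [0.4305, 0.2309, 0.2578]
eef_rot: [0.591, 0.806, 0.0, 0.0]
contact_force: [0.1, 0.6, -0.6]
opening: 0.999
```

```bash
python3 - <<'E'
from h import *
yaw=np.radians(17.5)
ux=np.array([np.cos(yaw),np.sin(yaw),0]);uy=np.array([-ux[1],ux[0],0])
go(np.array([.5167,.1376,.26])-0.05*uy, down(yaw))
print(r.get_state()["clock"])
E
```

```text
turn [ 0.0004 -0.0001 -0.    ] shift cm [-16.49    5.411  -0.22 ]
1.1333
```

Call:
carry_out --commands '[[[0, 0, 0, -16.5, 5.4, 0, 8.8], [0, 0, 0, -16.5, 5.4, 0, 8.8], [0, 0, 0, -16.5, 5.4, 0, 8.8], [0, 0, 0, -16.5, 5.4, 0, 8.8], [0, 0, 0, -16.5, 5.4, 0, 8.8], [0, 0, 0, -16.5, 5.4, 0, 8.8], [0, 0, 0, -16.5, 5.4, 0, 8.8], [0, 0, 0, -16.5, 5.4, 0, 8.8]]]'

```text
clock: 1.8
tool_pos: [0.5298, 0.0936, 0.2574]
eef_rot: [0.59, 0.807, 0.0, -0.001]
contact_force: [-0.2, 1.1, -0.7]
opening: 0.998
```

```bash
python3 - <<'E'
from h import *
snap("wrist","w1"); s=r.get_state(); print(s["tool_pos"],s["qd"].round(3) if hasattr(s["qd"],'round') else s["qd"])
E
```

```text
[0.52980962 0.09378348 0.25750629] [-0.007 -0.001  0.005 -0.002  0.003 -0.     0.001]
```

View pics/w1.png

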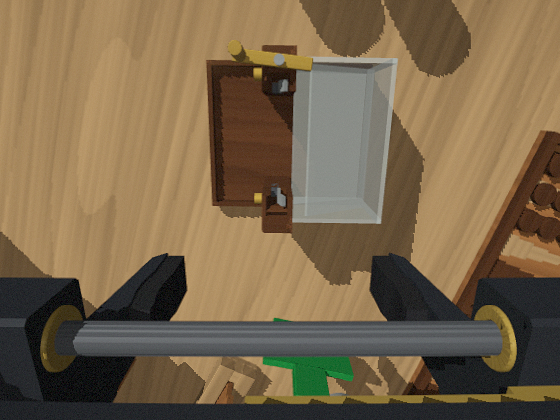

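```bash
python3 - <<'E'
import cv2
import numpy as np
t=cv2.imread("pics/w1.png")
a=cv2.resize(t[35:245,200:330],(0,0),fx=4,fy=4,interpolation=cv2.INTER_CUBIC)
a=np.clip(a*2.0,0,255).astype('uint8')
cv2.imwrite("pics/c5.png",a[:420]);cv2.imwrite("pics/c6.png",a[420:])
E
```

```text
(no output)
```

View pics/c5.png

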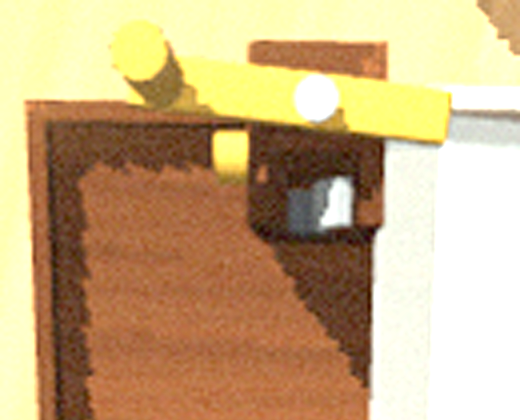

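View pics/c6.png

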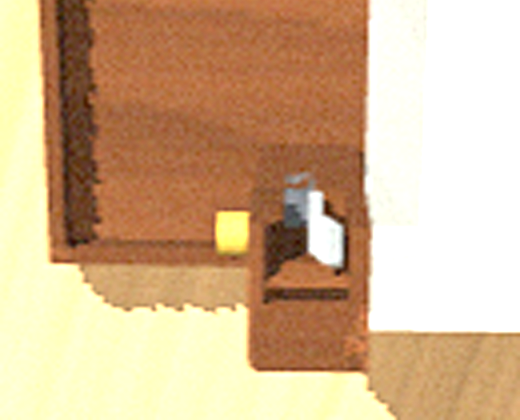

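```bash
cat > b.py <<'E'
from h import *
d=load("w1")
c=lambda x,y:(200-.5+(x+.5)/4,35-.5+(y+.5)/4)
obs=[((249,41),(-12,78)),((386,42),(16,78)),((249,789),(-12,-78)),((369,791),(16,-78)),]
W=np.array([onz(d,c(*p),.105)[:2] for p,_ in obs]);T=np.array([q for _,q in obs])/1000.
print(W, [np.linalg.norm(W[i]-W[j]) for i,j in [(0,1),(2,3),(0,2),(1,3)]])
Wc=W-W.mean(0);Tc=T-T.mean(0)
a=np.arctan2((Tc[:,0]*Wc[:,1]-Tc[:,1]*Wc[:,0]).sum(),(Tc*Wc).sum())
Rt=np.array([[np.cos(a),-np.sin(a)],[np.sin(a),np.cos(a)]])
t=W.mean(0)-Rt@T.mean(0)
print(np.degrees(a),t,(W-(T@Rt.T+t))*1000)
def tw(x,y,z): return np.r_[Rt@np.array([x,y])/1000+t,z/1000]
for n,p in {"postFL":(-12,44,105),"postBL":(16,44,105),"postFR":(-12,-44,105),"BR":(16,-44,105),"trayFL":(-73,78,18),"trayFR":(-73,-78,18),"chBL":(100,78,92),"chBR":(100,-78,92),"piv111.5":(2,66,111.5),"piv127":(2,66,127.5)}.items():
    q=proj(d,tw(*p))[0]; print(n,q.round(1), ((q-[199.5,34.5])*4-.5).round(0))
E
python3 b.py
```

```text
[[0.48115162 0.20665754]
 [0.50676083 0.21459725]
 [0.52624736 0.05781989]
 [0.55241398 0.06561959]] [np.float64(0.026811762143752152), np.float64(0.02730434192944344), np.float64(0.15551936824977913), np.float64(0.15581576961637872)]
16.945634446555633 [0.51473028 0.13559064] [[ 0.63452218 -0.04890349]
 [-0.54055779 -0.2701895 ]
 [ 0.26185505  0.340193  ]
 [-0.35581944 -0.02110001]]
postFL [261.2  90.3] [246. 223.]
postBL [295.8  90.7] [385. 224.]
postFR [261.4 195.8] [247. 645.]
BR [293.2 196.2] [374. 646.]
trayFL [205.9  59.5] [ 25. 100.]
trayFR [212.2 205.5] [ 50. 684.]
chBL [398.1  49.6] [794.  60.]
chBR [380.1 228.7] [722. 776.]
piv111.5 [278.8  60.1] [317. 102.]
piv127 [278.9  57. ] [317.  90.]
```

```bash
python3 - <<'E'
from h import *
yaw=np.radians(-7.7)
ux=np.array([np.cos(yaw),np.sin(yaw),0]);uy=np.array([-ux[1],ux[0],0])
go(np.array([.5402,-.2324,.26])-0.05*uy, down(yaw))
E
```

```text
turn [-0.0009 -0.0014  0.4431] shift cm [-35.908 -11.065  -0.298]
```

Call:
carry_out --commands '[[[0, 0, 0.443, -35.9, -11.1, 0, 8.8], [0, 0, 0.443, -35.9, -11.1, 0, 8.8], [0, 0, 0.443, -35.9, -11.1, 0, 8.8], [0, 0, 0.443, -35.9, -11.1, 0, 8.8], [0, 0, 0.443, -35.9, -11.1, 0, 8.8], [0, 0, 0.443, -35.9, -11.1, 0, 8.8], [0, 0, 0.443, -35.9, -11.1, 0, 8.8], [0, 0, 0.443, -35.9, -11.1, 0, 8.8], [0, 0, 0.443, -35.9, -11.1, 0, 8.8], [0, 0, 0.443, -35.9, -11.1, 0, 8.8]]]'

```text
clock: 2.68
tool_pos: [0.5309, -0.2936, 0.2579]
eef_rot: [0.757, 0.653, -0.002, 0.003]
contact_force: [0.0, -1.0, 0.3]
opening: 0.998
```

Call:
carry_out --commands '[[[0, 0, 0, 0, 0, 0, 8.8], [0, 0, 0, 0, 0, 0, 8.8], [0, 0, 0, 0, 0, 0, 8.8], [0, 0, 0, 0, 0, 0, 8.8]]]'

```text
clock: 3.02
tool_pos: [0.5336, -0.2814, 0.2576]
eef_rot: [0.753, 0.658, 0.001, -0.001]
contact_force: [0.5, -0.3, 0.5]
opening: 0.999
```

```bash
python3 - <<'E'
from h import *
snap("wrist","w2"); s=r.get_state(); print(s["tool_pos"])
yaw=np.radians(-7.7)
ux=np.array([np.cos(yaw),np.sin(yaw),0]);uy=np.array([-ux[1],ux[0],0])
go(np.array([.5402,-.2324,.26])-0.05*uy, down(yaw))
E
```

```text
[ 0.53356006 -0.28195044  0.25761322]
turn [-0.     -0.0011  0.    ] shift cm [-0.    -0.006 -0.239]
```

View pics/w2.png

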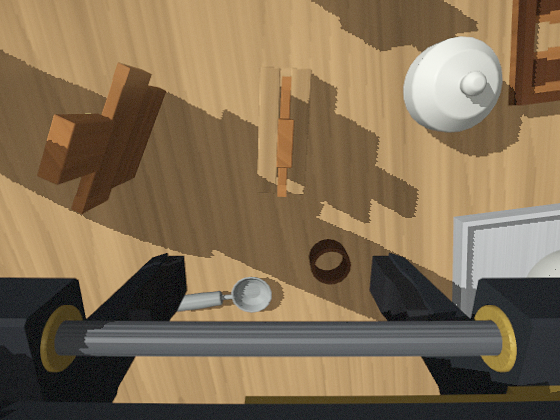

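```bash
python3 - <<'E'
import cv2
import numpy as np
t=cv2.imread("pics/w2.png")
a=cv2.resize(t[60:205,245:325],(0,0),fx=4,fy=4,interpolation=cv2.INTER_CUBIC)
a=np.clip(a*1.5,0,255).astype('uint8')
cv2.imwrite("pics/c7.png",a)
E
```

```text
(no output)
```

View pics/c7.png

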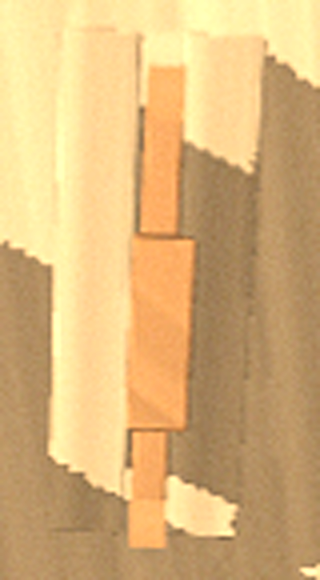

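```bash
cat > c.py <<'E'
from h import *
d=load("w2")
c=lambda x,y:(245-.5+(x+.5)/4,60-.5+(y+.5)/4)
for n,l,z in [("tab",[(134,239),(194,239),(128,428),(186,430)],.136),("ear",[(148,66),(184,66),(129,547),(166,547)],.091)]:
    W=np.array([onz(d,c(*p),z)[:2] for p in l]); 
    print(n,W.mean(0),"wid",np.linalg.norm(W[1]-W[0]),np.linalg.norm(W[3]-W[2]),"len",np.linalg.norm(W[:2].mean(0)-W[2:].mean(0)))
    v=W[:2].mean(0)-W[2:].mean(0); print(np.degrees(np.arctan2(-v[0],v[1])))
go([.5391,-.2342,.125],down(np.radians(-7.7)))
E
python3 c.py
```

```text
tab [ 0.54608175 -0.23326703] wid 0.011095951387262328 0.011153334838636945 len 0.03535041373746098
-9.523861752503024
ear [ 0.54601418 -0.2335899 ] wid 0.0075561872780508755 0.00855037528821989 len 0.10410836110793867
-9.676300254778907
turn [-0.     -0.0011  0.    ] shift cm [ 4.791 -0.09  13.267]
```

```bash
python3 - <<'E'
from h import *
go([.5461,-.2334,.104],down(np.radians(-9.6)))
E
```

```text
turn [-0.     -0.0011  0.0332] shift cm [ 4.962  0.593 15.367]
```

Call:
carry_out --commands '[[[0, -0.001, 0.033, 4.96, 0.59, 2, 5], [0, -0.001, 0.033, 4.96, 0.59, 4, 5], [0, -0.001, 0.033, 4.96, 0.59, 7, 5], [0, -0.001, 0.033, 4.96, 0.59, 10, 5], [0, -0.001, 0.033, 4.96, 0.59, 12, 5], [0, -0.001, 0.033, 4.96, 0.59, 14, 5], [0, -0.001, 0.033, 4.96, 0.59, 15.35, 5], [0, -0.001, 0.033, 4.96, 0.59, 15.35, 5], [0, -0.001, 0.033, 4.96, 0.59, 15.35, 5], [0, -0.001, 0.033, 4.96, 0.59, 15.35, 5]]]'

```text
clock: 3.9
tool_pos: [0.5463, -0.2357, 0.105]
eef_rot: [0.765, 0.644, 0.0, 0.001]
contact_force: [0.1, 0.3, 0.7]
opening: 0.567
```

```bash
python3 - <<'E'
from h import *
snap("wrist","w3"); s=r.get_state(); print(s["tool_pos"],s["contact_force"])
go([.5461,-.2334,.104],down(np.radians(-9.6)))
E
```

```text
[ 0.54647057 -0.23595467  0.10527662] [-0.02294454 -0.27073055  0.62183909]
turn [ 0.0022  0.0013 -0.0028] shift cm [ 0.246 -0.08   0.127]
```

View pics/w3.png

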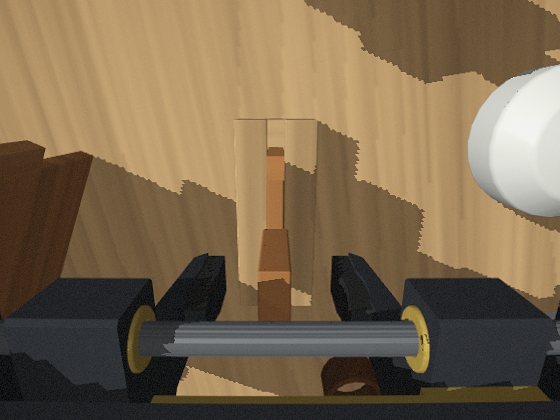

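Call:
carry_out --commands '[[[0, 0, 0, 0, 0, 0, 2], [0, 0, 0, 0, 0, 0, 0.5], [0, 0, 0, 0, 0, 0, 0.5], [0, 0, 0, 0, 0, 0, 0.5], [0, 0, 0, 0, 0, 0, 0.5], [0, 0, 0, 0, 0, 0, 0.5], [0, 0, 0, 0, 0, 0, 0.5], [0, 0, 0, 0, 0, 0, 0.5]]]' --force 40

```text
clock: 4.62
tool_pos: [0.5455, -0.2361, 0.1041]
eef_rot: [0.765, 0.644, -0.0, 0.0]
contact_force: [-1.0, -0.4, 1.2]
opening: 0.13
```

Call:
carry_out --commands '[[[0, 0, 0, 0, 0, -0.5, 0.5], [0, 0, 0, 0, 0, -1.5, 0.5], [0, 0, 0, 0, 0, -3, 0.5], [0, 0, 0, 0, 0, -5, 0.5], [0, 0, 0, 0, 0, -8, 0.5], [0, 0, 0, 0, 0, -11, 0.5], [0, 0, 0, 0, 0, -14, 0.5], [0, 0, 0, 0, 0, -16, 0.5], [0, 0, 0, 0, 0, -16.5, 0.5], [0, 0, 0, 0, 0, -16.5, 0.5]]]'

```text
clock: 5.45
tool_pos: [0.5463, -0.2362, 0.271]
eef_rot: [0.765, 0.644, 0.001, 0.002]
contact_force: [-0.3, -0.9, -1.7]
opening: 0.134
```

```bash
python3 - <<'E'
from h import *
s=r.get_state(); print(s["tool_pos"],s["contact_force"],s["opening"],s["moment"])
go([.5147,.1356,.268],down(np.radians(16.95)))
snap("wrist","w4")
E
```

```text
[ 0.54627497 -0.23624555  0.27096253] [-0.28618911 -0.9412943  -1.74210901] 0.13443872546431837 [-0.03570463  0.1032843  -0.00392957]
turn [ 0.0033  0.0024 -0.467 ] shift cm [36.104 -9.445  0.204]
```

View pics/w4.png

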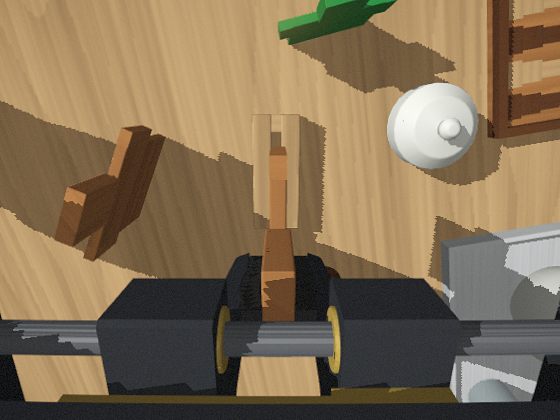

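```bash
python3 - <<'E'
import cv2
import numpy as np
t=cv2.imread("pics/w4.png")
a=cv2.resize(t[135:325,225:335],(0,0),fx=4,fy=4,interpolation=cv2.INTER_CUBIC)
a=np.clip(a*1.8,0,255).astype('uint8')
cv2.imwrite("pics/c8.png",a[:600])
E
```

```text
(no output)
```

View pics/c8.png

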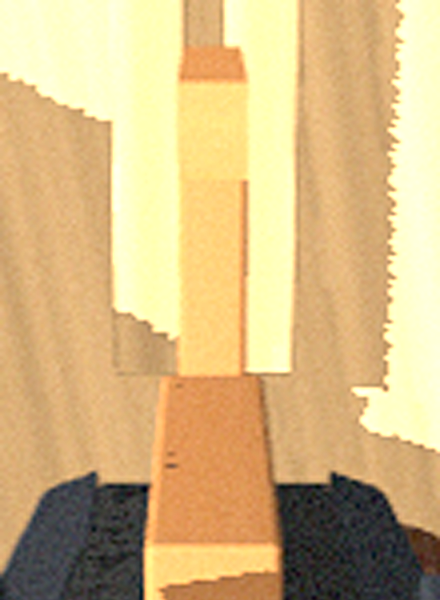

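```bash
python3 - <<'E'
from h import *
d=load("w4"); s=r.get_state()
# camera at time of snapshot ~ same pose; express in tool via nominal hand-eye
cq=R.from_quat([0,0,0,1]); 
Q=R.from_quat(s["eef_rot"]); p=np.array(s["tool_pos"])
c=lambda x,y:(225-.5+(x+.5)/4,135-.5+(y+.5)/4)
def tool(uv,zt):
    o,v=ray(d,c(*uv)); o=Q.inv().apply(o-p); v=Q.inv().apply(v); return (o+v*(zt-o[2])/v[2])*1000
for uv,z in [((180,81),.013),((247,81),.013),((180,376),.013),((241,376),.013),((160,376),.013),((145,543),-.032),((283,543),-.032)]:
    print(uv,tool(uv,z).round(1))
print(s["tool_pos"])
E
```

```text
(180, 81) [54.1 -1.9 13. ]
(247, 81) [54.1  5.6 13. ]
(180, 376) [19.1 -2.2 13. ]
(241, 376) [19.1  5.1 13. ]
(160, 376) [19.1 -4.6 13. ]
(145, 543) [ 19.6  -4.4 -32. ]
(283, 543) [ 19.6   7.7 -32. ]
[ 0.54536204 -0.23575878  0.26919743]
```

```bash
python3 - <<'E'
from h import *
s=r.get_state(); print(s["tool_pos"],s["clock"])
y=np.radians(16.95);ux=np.array([np.cos(y),np.sin(y),0]);uy=np.array([-ux[1],ux[0],0])
go(np.array([.5147,.1356,.268])-.0022*ux-.0018*uy,down(y))
E
```

```text
[ 0.54536204 -0.23575878  0.26919743] 5.5
turn [ 2.000e-04  1.000e-03 -4.668e-01] shift cm [35.813 -9.454  0.084]
```

Call:
carry_out --commands '[[[0, 0, -0.05, 3.6, -0.9, 0, 0.5], [0, 0, -0.1, 7.2, -1.9, 0, 0.5], [0, 0, -0.15, 11, -2.9, 0, 0.5], [0, 0, -0.21, 15, -4, 0, 0.5], [0, 0, -0.26, 19, -5, 0, 0.5], [0, 0, -0.31, 23, -6.1, 0, 0.5], [0, 0, -0.36, 27, -7.1, 0, 0.5], [0, 0, -0.42, 31, -8.2, 0, 0.5], [0, 0, -0.45, 34, -9, 0, 0.5], [0, 0, -0.467, 35.8, -9.45, 0, 0.5]]]'

```text
clock: 6.33
tool_pos: [0.511, 0.1379, 0.2667]
eef_rot: [0.592, 0.806, -0.001, -0.002]
contact_force: [-0.1, 1.1, -0.7]
opening: 0.135
```

Call:
carry_out --commands '[[[0, 0, 0, 0, 0, 0, 0.5], [0, 0, 0, 0, 0, 0, 0.5], [0, 0, 0, 0, 0, 0, 0.5], [0, 0, 0, 0, 0, 0, 0.5]]]'

```text
clock: 6.67
tool_pos: [0.5132, 0.1306, 0.268]
eef_rot: [0.596, 0.803, -0.002, 0.0]
contact_force: [-0.0, -0.7, -0.8]
opening: 0.132
```

```bash
python3 - <<'E'
from h import *
s=r.get_state(); print(s["tool_pos"],s["clock"],s["contact_force"])
y=np.radians(16.95);ux=np.array([np.cos(y),np.sin(y),0]);uy=np.array([-ux[1],ux[0],0])
go(np.array([.5147,.1356,.216])-.0022*ux-.0018*uy,down(y))
snap("wrist","w5")
E
```

```text
[0.51323126 0.13062029 0.26800293] 6.6667 [-0.03530718 -0.67991074 -0.82460907]
turn [-0.0022  0.0021 -0.0032] shift cm [0.265 0.076 5.2  ]
```

View pics/w5.png

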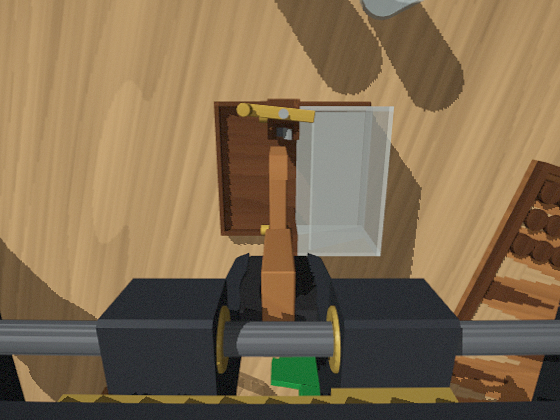

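Call:
carry_out --commands '[[[-0.002, 0.002, -0.003, 0.26, 0.08, 1.5, 0.5], [-0.002, 0.002, -0.003, 0.26, 0.08, 3, 0.5], [-0.002, 0.002, -0.003, 0.26, 0.08, 4.5, 0.5], [-0.002, 0.002, -0.003, 0.26, 0.08, 5.2, 0.5], [-0.002, 0.002, -0.003, 0.26, 0.08, 5.2, 0.5], [-0.002, 0.002, -0.003, 0.26, 0.08, 5.2, 0.5], [-0.002, 0.002, -0.003, 0.26, 0.08, 5.2, 0.5], [-0.002, 0.002, -0.003, 0.26, 0.08, 5.2, 0.5]]]'

```text
clock: 7.38
tool_pos: [0.514, 0.1356, 0.2175]
eef_rot: [0.594, 0.804, 0.002, 0.001]
contact_force: [0.8, 0.6, -0.5]
opening: 0.132
```

```bash
python3 - <<'E'
from h import *
s=r.get_state(); print(s["tool_pos"],s["clock"],s["contact_force"])
y=np.radians(16.95);ux=np.array([np.cos(y),np.sin(y),0]);uy=np.array([-ux[1],ux[0],0])
go(np.array([.5147,.1356,.216])-.0022*ux-.0018*uy,down(y))
d=snap("wrist","w6");snap("side","s6")
t=d["pixels"][:,:,::-1]
a=cv2.resize(t[50:250,205:345],(0,0),fx=4,fy=4,interpolation=cv2.INTER_CUBIC)
a=np.clip(a*1.8,0,255).astype('uint8')
cv2.imwrite("pics/c9.png",a[:600])
t=cv2.imread("pics/s6.png")
a=cv2.resize(t[80:240,180:320],(0,0),fx=3.7,fy=3.7,interpolation=cv2.INTER_CUBIC)
a=np.clip(a*1.8,0,255).astype('uint8')
cv2.imwrite("pics/c10.png",a)
E
```

```text
[0.51396588 0.13559233 0.21753543] 7.3833 [ 0.83996393  0.60429562 -0.49816089]
turn [ 0.0033 -0.0011  0.0027] shift cm [-0.2   -0.151  0.153]
```

View pics/c9.png

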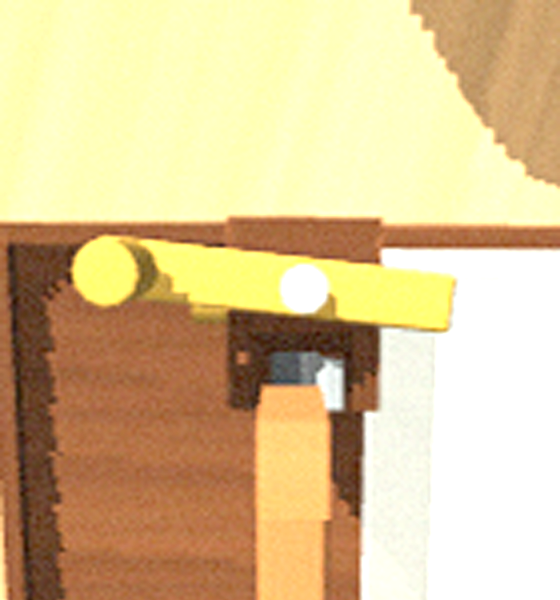

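View pics/c10.png

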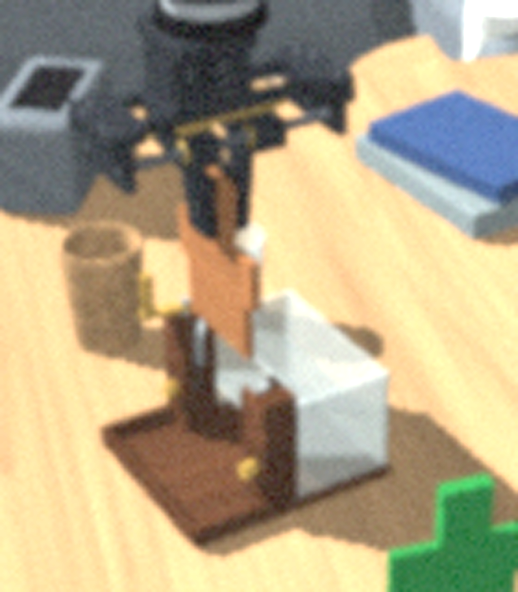

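```bash
cat > e.py <<'E'
from h import *
d=load("w6"); s=r.get_state(); print(s["clock"],s["tool_pos"],s["qd"])
Q=R.from_quat(s["eef_rot"]); p=np.array(s["tool_pos"])
c=lambda x,y:(205-.5+(x+.5)/4,50-.5+(y+.5)/4)
for n,uv,z in [("LOf",(229,216),.105),("LOb",(382,218),.105),("LIf",(228,408),.105),("LIb",(378,410),.105),("earf",(258,428),p[2]-.013),("earb",(331,428),p[2]-.013)]:
    P=onz(d,c(*uv),z); print(n,P.round(4),(Q.inv().apply(P-p)*1000).round(1))
def tool2uv(P): return ((proj(d,p+Q.apply(np.array(P)/1000))[0]-[204.5,49.5])*4-.5).round(0)
print(tool2uv([54,1.7,13]),tool2uv([54,1.7,51]))
E
python3 e.py
```

```text
7.4833 [0.51378083 0.13573138 0.21738076] [-0.00050446  0.00140456 -0.00042945  0.00076951  0.00125652 -0.00105289
 -0.00046552]
LOf [0.4812 0.2068 0.105 ] [ 77.4 -10.6 112.4]
LOb [0.5071 0.2144 0.105 ] [ 77.1  16.4 112.5]
LIf [0.4904 0.1745 0.105 ] [ 43.8 -11.2 112.4]
LIb [0.5168 0.1822 0.105 ] [ 43.4  16.3 112.5]
earf [0.495  0.1858 0.2044] [53.4 -3.3 13.1]
earb [0.5027 0.1882 0.2044] [53.4  4.9 13.1]
[303. 422.] [301. 387.]
```

Call:
carry_out --commands '[[[0.003, -0.001, 0.003, -0.2, -0.08, 0, 0.5], [0.003, -0.001, 0.003, -0.2, -0.08, 0, 0.5], [0.003, -0.001, 0.003, -0.2, -0.08, 1, 0.5], [0.003, -0.001, 0.003, -0.2, -0.08, 2, 0.5], [0.003, -0.001, 0.003, -0.2, -0.08, 3, 0.5], [0.003, -0.001, 0.003, -0.2, -0.08, 4, 0.5], [0.003, -0.001, 0.003, -0.2, -0.08, 5, 0.5], [0.003, -0.001, 0.003, -0.2, -0.08, 5, 0.5], [0.003, -0.001, 0.003, -0.2, -0.08, 5, 0.5], [0.003, -0.001, 0.003, -0.2, -0.08, 5, 0.5]]]'

```text
clock: 8.32
tool_pos: [0.5134, 0.1336, 0.1666]
eef_rot: [0.595, 0.804, -0.001, -0.0]
contact_force: [-0.3, 0.1, -1.2]
opening: 0.131
```

```bash
python3 - <<'E'
from h import *
s=r.get_state(); print(s["tool_pos"],s["clock"],s["contact_force"])
y=np.radians(16.95);ux=np.array([np.cos(y),np.sin(y),0]);uy=np.array([-ux[1],ux[0],0])
go(np.array([.5147,.1356,.16])-.0022*ux-.0018*uy,down(y))
d=snap("wrist","w7");snap("side","s7")
t=d["pixels"][:,:,::-1]
a=cv2.resize(t[80:250,205:345],(0,0),fx=4,fy=4,interpolation=cv2.INTER_CUBIC)
a=np.clip(a*1.8,0,255).astype('uint8')
cv2.imwrite("pics/c11.png",a[:600])
t=cv2.imread("pics/s7.png")
a=cv2.resize(t[130:230,190:300],(0,0),fx=5,fy=5,interpolation=cv2.INTER_CUBIC)
a=np.clip(a*1.8,0,255).astype('uint8')
cv2.imwrite("pics/c12.png",a)
E
```

```text
[0.51338101 0.13359131 0.16663656] 8.3167 [-0.2597258   0.06707204 -1.17902443]
turn [-0.0013 -0.0001  0.0002] shift cm [-0.026 -0.034  0.664]
```

View pics/c11.png

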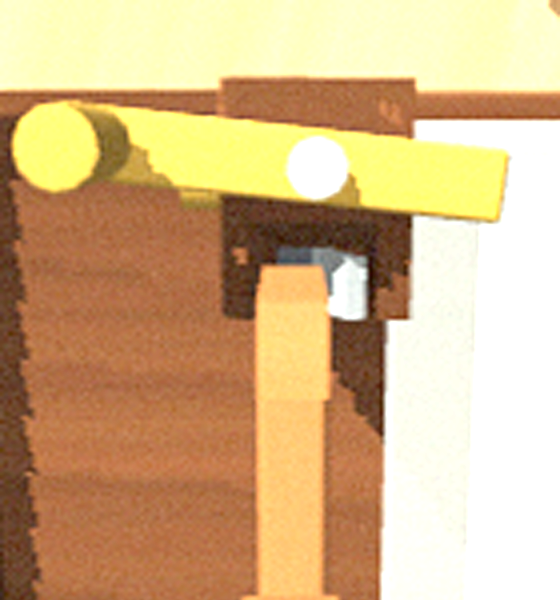

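View pics/c12.png

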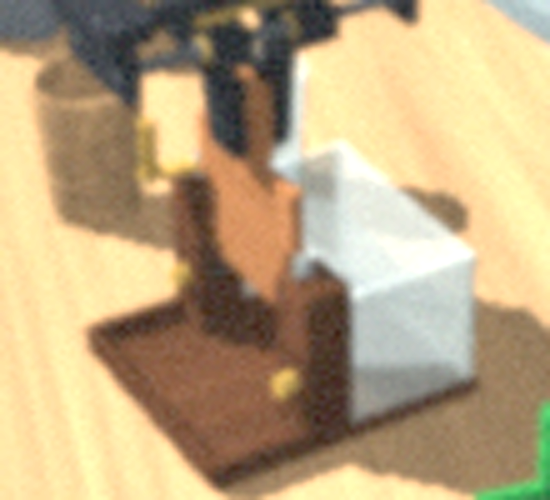

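```bash
cat > e2.py <<'E'
from h import *
d=load("w7"); s=r.get_state()
Q=R.from_quat(s["eef_rot"]); p=np.array(s["tool_pos"])
c=lambda x,y:(205-.5+(x+.5)/4,80-.5+(y+.5)/4)
for n,uv,z in [("LOf",(221,78),.105),("LOb",(415,79),.105),("LIf",(222,317),.105),("LIb",(410,318),.105),("ebf",(262,266),p[2]-.051),("ebb",(328,266),p[2]-.051),("etf",(257,303),p[2]-.013),("etb",(331,303),p[2]-.013)]:
    P=onz(d,c(*uv),z); print(n,(Q.inv().apply(P-p)*1000).round(1))
E
python3 e2.py
```

```text
LOf [79.3 -9.9 62.1]
LOb [79.1 17.3 62.1]
LIf [ 45.8 -10.3  62.1]
LIb [45.6 17.3 62.1]
ebf [54.4 -4.1 51. ]
ebb [54.3  5.  51. ]
etf [54.2 -3.8 13. ]
etb [54.2  4.4 13. ]
```

Call:
carry_out --commands '[[[0, 0, 0, -0.07, 0.05, 0.2, 0.5], [0, 0, 0, -0.07, 0.05, 0.4, 0.5], [0, 0, 0, -0.07, 0.05, 0.6, 0.5], [0, 0, 0, -0.07, 0.05, 0.8, 0.5], [0, 0, 0, -0.07, 0.05, 1.0, 0.5], [0, 0, 0, -0.07, 0.05, 1.1, 0.5], [0, 0, 0, -0.07, 0.05, 1.2, 0.5], [0, 0, 0, -0.07, 0.05, 1.3, 0.5], [0, 0, 0, -0.07, 0.05, 1.3, 0.5]]]'

```text
clock: 9.17
tool_pos: [0.5138, 0.133, 0.1535]
eef_rot: [0.595, 0.804, -0.001, -0.001]
contact_force: [-0.2, -0.0, -0.9]
opening: 0.134
```

Call:
carry_out --commands '[[[0, 0, 0, 0, 0, 0.1, 0.5], [0, 0, 0, 0, 0, 0.2, 0.5], [0, 0, 0, 0, 0, 0.3, 0.5], [0, 0, 0, 0, 0, 0.4, 0.5], [0, 0, 0, 0, 0, 0.4, 0.5]]]'

```text
clock: 9.58
tool_pos: [0.5145, 0.1333, 0.1497]
eef_rot: [0.595, 0.804, 0.0, -0.0]
contact_force: [1.6, 0.9, -0.2]
opening: 0.131
```

Call:
carry_out --commands '[[[0, 0, 0, 0, 0, 0.1, 0.5], [0, 0, 0, 0, 0, 0.2, 0.5], [0, 0, 0, 0, 0, 0.3, 0.5], [0, 0, 0, 0, 0, 0.4, 0.5], [0, 0, 0, 0, 0, 0.4, 0.5]]]'

```text
clock: 10.0
tool_pos: [0.5146, 0.1333, 0.1462]
eef_rot: [0.595, 0.804, 0.0, 0.0]
contact_force: [1.1, 0.8, 4.9]
opening: 0.127
```

Call:
carry_out --commands '[[[0, 0, 0, 0, 0, 0.05, 0.5], [0, 0, 0, 0, 0, 0.1, 0.5], [0, 0, 0, 0, 0, 0.15, 0.5], [0, 0, 0, 0, 0, 0.2, 0.5], [0, 0, 0, 0, 0, 0.2, 0.5]]]'

```text
clock: 10.42
tool_pos: [0.5146, 0.1332, 0.1444]
eef_rot: [0.595, 0.804, 0.0, 0.0]
contact_force: [1.0, 0.2, 6.9]
opening: 0.131
```

Call:
carry_out --commands '[[[0, 0, 0, 0, 0, 0.05, 0.5], [0, 0, 0, 0, 0, 0.1, 0.5], [0, 0, 0, 0, 0, 0.15, 0.5], [0, 0, 0, 0, 0, 0.2, 0.5], [0, 0, 0, 0, 0, 0.2, 0.5]]]'

```text
clock: 10.83
tool_pos: [0.5146, 0.1333, 0.1421]
eef_rot: [0.595, 0.804, 0.0, 0.0]
contact_force: [1.9, 0.1, 5.6]
opening: 0.131
```

Call:
carry_out --commands '[[[0, 0, 0, 0, 0, 0.05, 0.5], [0, 0, 0, 0, 0, 0.1, 0.5], [0, 0, 0, 0, 0, 0.15, 0.5], [0, 0, 0, 0, 0, 0.2, 0.5], [0, 0, 0, 0, 0, 0.25, 0.5], [0, 0, 0, 0, 0, 0.3, 0.5], [0, 0, 0, 0, 0, 0.3, 0.5]]]'

```text
clock: 11.42
tool_pos: [0.5146, 0.1333, 0.139]
eef_rot: [0.595, 0.804, 0.0, -0.0]
contact_force: [1.7, 0.4, 4.4]
opening: 0.13
```

Call:
carry_out --commands '[[[0, 0, 0, 0, 0, 0.05, 0.5], [0, 0, 0, 0, 0, 0.1, 0.5], [0, 0, 0, 0, 0, 0.15, 0.5], [0, 0, 0, 0, 0, 0.15, 0.5]]]'

```text
clock: 11.75
tool_pos: [0.5146, 0.1333, 0.1375]
eef_rot: [0.595, 0.804, 0.0, 0.0]
contact_force: [1.3, 0.9, 5.3]
opening: 0.131
```

Call:
carry_out --commands '[[[0, 0, 0, 0, 0, 0.04, 0.5], [0, 0, 0, 0, 0, 0.08, 0.5], [0, 0, 0, 0, 0, 0.12, 0.5], [0, 0, 0, 0, 0, 0.12, 0.5]]]'

```text
clock: 12.08
tool_pos: [0.5146, 0.1332, 0.1364]
eef_rot: [0.595, 0.804, 0.0, 0.0]
contact_force: [1.5, 0.5, 5.2]
opening: 0.135
```

Call:
carry_out --commands '[[[0, 0, 0, 0, 0, 0.03, 0.5], [0, 0, 0, 0, 0, 0.06, 0.5], [0, 0, 0, 0, 0, 0.06, 0.5]]]'

```text
clock: 12.33
tool_pos: [0.5146, 0.1333, 0.1358]
eef_rot: [0.595, 0.804, 0.0, 0.0]
contact_force: [1.7, 0.1, 5.0]
opening: 0.131
```

Call:
carry_out --commands '[[[0, 0, 0, 0, 0, 0.03, 0.5], [0, 0, 0, 0, 0, 0.06, 0.5], [0, 0, 0, 0, 0, 0.06, 0.5]]]'

```text
clock: 12.58
tool_pos: [0.5147, 0.1333, 0.1352]
eef_rot: [0.595, 0.804, 0.0, 0.0]
contact_force: [0.8, 0.5, 5.3]
opening: 0.131
```

Call:
carry_out --commands '[[[0, 0, 0, 0, 0, 0.03, 0.5], [0, 0, 0, 0, 0, 0.06, 0.5], [0, 0, 0, 0, 0, 0.06, 0.5]]]'

```text
clock: 12.83
tool_pos: [0.5146, 0.1333, 0.1346]
eef_rot: [0.595, 0.804, 0.0, 0.0]
contact_force: [1.1, -0.2, 4.6]
opening: 0.131
```

Call:
carry_out --commands '[[[0, 0, 0, 0, 0, 0.03, 0.5], [0, 0, 0, 0, 0, 0.06, 0.5], [0, 0, 0, 0, 0, 0.06, 0.5]]]'

```text
clock: 13.08
tool_pos: [0.5146, 0.1333, 0.134]
eef_rot: [0.595, 0.804, 0.0, 0.0]
contact_force: [1.9, 0.1, 5.0]
opening: 0.134
```

Call:
carry_out --commands '[[[0, 0, 0, 0, 0, 0.03, 0.5], [0, 0, 0, 0, 0, 0.06, 0.5], [0, 0, 0, 0, 0, 0.06, 0.5]]]'

```text
clock: 13.33
tool_pos: [0.5146, 0.1333, 0.1334]
eef_rot: [0.595, 0.804, 0.0, 0.0]
contact_force: [1.2, 0.7, 5.5]
opening: 0.132
```

Call:
carry_out --commands '[[[0, 0, 0, 0, 0, 0.03, 0.5], [0, 0, 0, 0, 0, 0.06, 0.5], [0, 0, 0, 0, 0, 0.06, 0.5]]]'

```text
clock: 13.58
tool_pos: [0.5146, 0.1333, 0.1328]
eef_rot: [0.595, 0.804, 0.0, 0.0]
contact_force: [1.6, 0.5, 4.9]
opening: 0.134
```

Call:
carry_out --commands '[[[0, 0, 0, 0, 0, 0.03, 0.5], [0, 0, 0, 0, 0, 0.06, 0.5], [0, 0, 0, 0, 0, 0.06, 0.5]]]'

```text
clock: 13.83
tool_pos: [0.5146, 0.1333, 0.1321]
eef_rot: [0.595, 0.804, 0.0, 0.0]
contact_force: [1.3, 0.5, 5.2]
opening: 0.132
```

Call:
carry_out --commands '[[[0, 0, 0, 0, 0, 0.03, 0.5], [0, 0, 0, 0, 0, 0.06, 0.5], [0, 0, 0, 0, 0, 0.06, 0.5]]]'

```text
clock: 14.08
tool_pos: [0.5146, 0.1333, 0.1316]
eef_rot: [0.595, 0.804, 0.0, 0.0]
contact_force: [1.8, 0.4, 5.8]
opening: 0.132
```

Call:
carry_out --commands '[[[0, 0, 0, 0, 0, 0.03, 0.5], [0, 0, 0, 0, 0, 0.06, 0.5], [0, 0, 0, 0, 0, 0.06, 0.5]]]'

```text
clock: 14.33
tool_pos: [0.5146, 0.1333, 0.131]
eef_rot: [0.595, 0.804, 0.0, 0.0]
contact_force: [1.1, 0.9, 5.3]
opening: 0.127
```

Call:
carry_out --commands '[[[0, 0, 0, 0, 0, 0.03, 0.5], [0, 0, 0, 0, 0, 0.06, 0.5], [0, 0, 0, 0, 0, 0.06, 0.5]]]'

```text
clock: 14.58
tool_pos: [0.5146, 0.1333, 0.1304]
eef_rot: [0.595, 0.804, 0.0, 0.0]
contact_force: [2.2, 1.4, 5.0]
opening: 0.131
```

Call:
carry_out --commands '[[[0, 0, 0, 0, 0, 0.03, 0.5], [0, 0, 0, 0, 0, 0.06, 0.5], [0, 0, 0, 0, 0, 0.06, 0.5]]]'

```text
clock: 14.83
tool_pos: [0.5146, 0.1333, 0.1298]
eef_rot: [0.595, 0.804, 0.0, 0.0]
contact_force: [2.3, -0.2, 5.3]
opening: 0.133
```

Call:
carry_out --commands '[[[0, 0, 0, 0, 0, 0.03, 0.5], [0, 0, 0, 0, 0, 0.06, 0.5], [0, 0, 0, 0, 0, 0.06, 0.5]]]'

```text
clock: 15.08
tool_pos: [0.5146, 0.1333, 0.1292]
eef_rot: [0.595, 0.804, 0.0, 0.0]
contact_force: [2.0, 0.9, 4.1]
opening: 0.131
```

Call:
carry_out --commands '[[[0, 0, 0, 0, 0, 0.03, 0.5], [0, 0, 0, 0, 0, 0.06, 0.5], [0, 0, 0, 0, 0, 0.06, 0.5]]]'

```text
clock: 15.33
tool_pos: [0.5146, 0.1333, 0.1286]
eef_rot: [0.595, 0.804, 0.0, 0.0]
contact_force: [1.8, 0.1, 5.8]
opening: 0.132
```

Call:
carry_out --commands '[[[0, 0, 0, 0, 0, 0.03, 0.5], [0, 0, 0, 0, 0, 0.06, 0.5], [0, 0, 0, 0, 0, 0.06, 0.5]]]'

```text
clock: 15.58
tool_pos: [0.5146, 0.1333, 0.128]
eef_rot: [0.595, 0.804, 0.0, 0.0]
contact_force: [1.8, 1.0, 4.9]
opening: 0.133
```

Call:
carry_out --commands '[[[0, 0, 0, 0, 0, 0.03, 0.5], [0, 0, 0, 0, 0, 0.06, 0.5], [0, 0, 0, 0, 0, 0.06, 0.5]]]'

```text
clock: 15.83
tool_pos: [0.5146, 0.1333, 0.1274]
eef_rot: [0.595, 0.804, 0.0, 0.0]
contact_force: [2.2, 0.5, 4.6]
opening: 0.127
```

Call:
carry_out --commands '[[[0, 0, 0, 0, 0, 0.03, 0.5], [0, 0, 0, 0, 0, 0.06, 0.5], [0, 0, 0, 0, 0, 0.06, 0.5]]]'

```text
clock: 16.08
tool_pos: [0.5146, 0.1333, 0.1267]
eef_rot: [0.595, 0.804, 0.0, 0.0]
contact_force: [2.1, 0.6, 4.6]
opening: 0.131
```

Call:
carry_out --commands '[[[0, 0, 0, 0, 0, 0.03, 0.5], [0, 0, 0, 0, 0, 0.06, 0.5], [0, 0, 0, 0, 0, 0.06, 0.5]]]'

```text
clock: 16.33
tool_pos: [0.5146, 0.1332, 0.1262]
eef_rot: [0.595, 0.804, 0.0, 0.0]
contact_force: [2.2, 1.0, 5.3]
opening: 0.134
```

Call:
carry_out --commands '[[[0, 0, 0, 0, 0, 0.03, 0.5], [0, 0, 0, 0, 0, 0.06, 0.5], [0, 0, 0, 0, 0, 0.06, 0.5]]]'

```text
clock: 16.58
tool_pos: [0.5146, 0.1333, 0.1256]
eef_rot: [0.595, 0.804, 0.0, 0.0]
contact_force: [1.8, 1.0, 4.3]
opening: 0.132
```

Call:
carry_out --commands '[[[0, 0, 0, 0, 0, 0.03, 0.5], [0, 0, 0, 0, 0, 0.06, 0.5], [0, 0, 0, 0, 0, 0.06, 0.5]]]'

```text
clock: 16.83
tool_pos: [0.5146, 0.1333, 0.125]
eef_rot: [0.595, 0.804, 0.0, 0.0]
contact_force: [2.8, 0.5, 6.2]
opening: 0.136
```

Call:
carry_out --commands '[[[0, 0, 0, 0, 0, 0.03, 0.5], [0, 0, 0, 0, 0, 0.06, 0.5], [0, 0, 0, 0, 0, 0.06, 0.5]]]'

```text
clock: 17.08
tool_pos: [0.5146, 0.1333, 0.1244]
eef_rot: [0.595, 0.804, 0.0, 0.0]
contact_force: [1.3, -0.2, 5.7]
opening: 0.129
```

Call:
carry_out --commands '[[[0, 0, 0, 0, 0, 0.03, 0.5], [0, 0, 0, 0, 0, 0.06, 0.5], [0, 0, 0, 0, 0, 0.06, 0.5]]]'

```text
clock: 17.33
tool_pos: [0.5146, 0.1333, 0.1237]
eef_rot: [0.595, 0.804, 0.0, 0.0]
contact_force: [0.7, 0.1, 4.1]
opening: 0.131
```

Call:
carry_out --commands '[[[0, 0, 0, 0, 0, 0.03, 0.5], [0, 0, 0, 0, 0, 0.06, 0.5], [0, 0, 0, 0, 0, 0.06, 0.5]]]'

```text
clock: 17.58
tool_pos: [0.5146, 0.1333, 0.1232]
eef_rot: [0.595, 0.804, 0.0, 0.0]
contact_force: [1.3, 0.4, 5.6]
opening: 0.133
```

Call:
carry_out --commands '[[[0, 0, 0, 0, 0, 0.03, 0.5], [0, 0, 0, 0, 0, 0.06, 0.5], [0, 0, 0, 0, 0, 0.06, 0.5]]]'

```text
clock: 17.83
tool_pos: [0.5146, 0.1332, 0.1226]
eef_rot: [0.595, 0.804, 0.0, 0.0]
contact_force: [1.4, 0.0, 4.6]
opening: 0.134
```

Quick look to be sure the panel is following.

```bash
python3 - <<'E'
from h import *
d=snap("wrist","w8");snap("side","s8")
t=cv2.imread("pics/s8.png")
a=cv2.resize(t[130:230,190:300],(0,0),fx=5,fy=5,interpolation=cv2.INTER_CUBIC)
cv2.imwrite("pics/c14.png",np.clip(a*1.8,0,255).astype('uint8'))
E
```

```text
(no output)
```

View pics/w8.png

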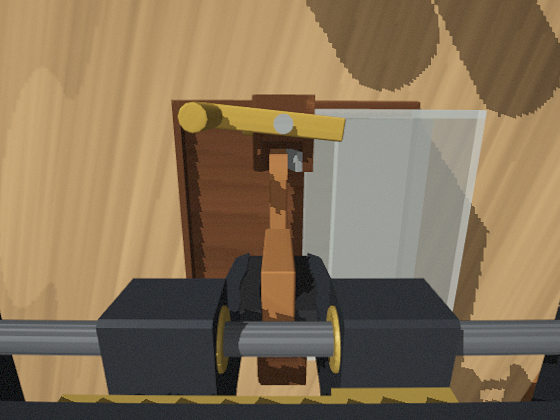

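View pics/c14.png

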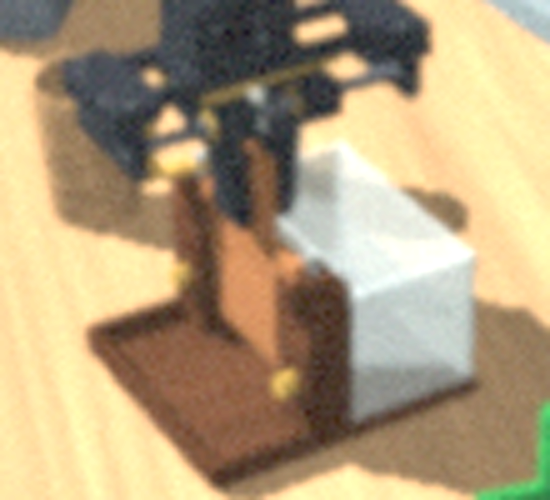

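Call:
carry_out --commands '[[[0, 0, 0, 0, 0, 0.03, 0.5], [0, 0, 0, 0, 0, 0.06, 0.5], [0, 0, 0, 0, 0, 0.06, 0.5]]]'

```text
clock: 18.18
tool_pos: [0.5146, 0.1333, 0.1219]
eef_rot: [0.595, 0.804, 0.0, 0.0]
contact_force: [1.1, 0.9, 5.1]
opening: 0.129
```

Call:
carry_out --commands '[[[0, 0, 0, 0, 0, 0.03, 0.5], [0, 0, 0, 0, 0, 0.06, 0.5], [0, 0, 0, 0, 0, 0.06, 0.5]]]'

```text
clock: 18.43
tool_pos: [0.5146, 0.1333, 0.1214]
eef_rot: [0.595, 0.804, 0.0, 0.0]
contact_force: [0.3, 0.9, 4.2]
opening: 0.133
```

Call:
carry_out --commands '[[[0, 0, 0, 0, 0, 0.03, 0.5], [0, 0, 0, 0, 0, 0.06, 0.5], [0, 0, 0, 0, 0, 0.06, 0.5]]]'

```text
clock: 18.68
tool_pos: [0.5146, 0.1332, 0.1208]
eef_rot: [0.595, 0.804, 0.0, 0.0]
contact_force: [2.5, 1.5, 5.1]
opening: 0.134
```

Call:
carry_out --commands '[[[0, 0, 0, 0, 0, 0.03, 0.5], [0, 0, 0, 0, 0, 0.06, 0.5], [0, 0, 0, 0, 0, 0.06, 0.5]]]'

```text
clock: 18.93
tool_pos: [0.5146, 0.1333, 0.1205]
eef_rot: [0.595, 0.804, 0.0, 0.0]
contact_force: [1.1, 0.7, 9.0]
opening: 0.133
```

Call:
carry_out --commands '[[[0, 0, 0, 0, 0, 0.03, 0.5], [0, 0, 0, 0, 0, 0.03, 0.5]]]'

```text
clock: 19.1
tool_pos: [0.5146, 0.1333, 0.1205]
eef_rot: [0.595, 0.804, 0.0, 0.0]
contact_force: [0.2, 0.9, 11.8]
opening: 0.133
```

Call:
carry_out --commands '[[[0, 0, 0, 0, 0, 0.03, 0.5], [0, 0, 0, 0, 0, 0.03, 0.5], [0, 0, 0, 0, 0, 0.03, 0.5]]]'

```text
clock: 19.35
tool_pos: [0.5146, 0.1333, 0.1204]
eef_rot: [0.595, 0.804, 0.0, 0.0]
contact_force: [-0.2, 0.5, 13.9]
opening: 0.13
```

```bash
python3 - <<'E'
from h import *
s=r.get_state(); print(s["tool_pos"],s["contact_force"],s["moment"])
Q=R.from_quat(s["eef_rot"]); print(Q.inv().apply(s["moment"]),Q.apply([0,0,1]),Q.as_matrix()[2])
E
```

```text
[0.51461482 0.13330352 0.12044475] [-0.17635611  0.52170927 13.92896898] [-0.04977855  0.06752862 -0.08020069]
[ 0.07909147 -0.027988    0.08019589] [ 7.31173294e-04  4.68348463e-04 -9.99999623e-01] [ 2.34753545e-04  8.35975742e-04 -9.99999623e-01]
```

Call:
carry_out --commands '[[[0, 0, 0, 0, 0, -0.03, 0.5], [0, 0, 0, 0, 0, -0.06, 0.5], [0, 0, 0, 0, 0, -0.06, 3.5], [0, 0, 0, 0, 0, -0.06, 3.5], [0, 0, 0, 0, 0, -0.06, 3.5], [0, 0, 0, 0, 0, -0.06, 3.5]]]'

```text
clock: 19.85
tool_pos: [0.5131, 0.1328, 0.1193]
eef_rot: [0.595, 0.804, -0.001, -0.001]
contact_force: [-0.2, 0.0, -0.1]
opening: 0.397
```

Call:
carry_out --commands '[[[0, 0, 0, 0, 0, -2, 3.5], [0, 0, 0, 0, 0, -4, 3.5], [0, 0, 0, 0, 0, -7, 3.5], [0, 0, 0, 0, 0, -10, 3.5], [0, 0, 0, 0, 0, -13, 3.5], [0, 0, 0, 0, 0, -13, 3.5], [0, 0, 0, 0, 0, -13, 3.5]]]'

```text
clock: 20.43
tool_pos: [0.5146, 0.1332, 0.251]
eef_rot: [0.595, 0.804, 0.001, 0.0]
contact_force: [0.3, 0.5, -0.2]
opening: 0.397
```

```bash
python3 - <<'E'
from h import *
s=r.get_state(); print(s["tool_pos"],s["contact_force"],s["moment"])
d=snap("wrist","w9");snap("side","s9")
t=cv2.imread("pics/s9.png")
a=cv2.resize(t[130:230,190:300],(0,0),fx=5,fy=5,interpolation=cv2.INTER_CUBIC)
cv2.imwrite("pics/c15.png",np.clip(a*1.8,0,255).astype('uint8'))
E
```

```text
[0.51459309 0.13322372 0.25095184] [ 0.27739198  0.46749067 -0.15266528] [-0.04046699  0.04878944 -0.05940653]
```

View pics/w9.png

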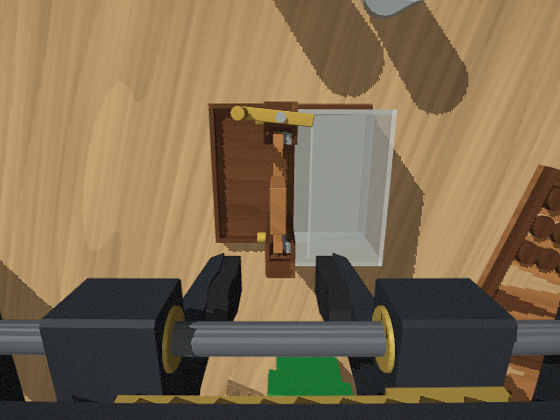

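View pics/c15.png

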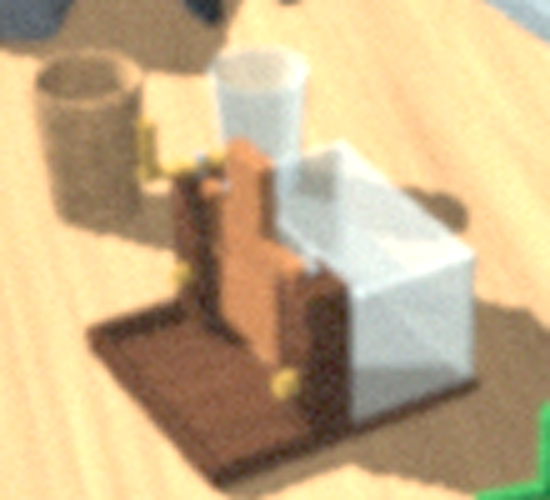

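```bash
python3 - <<'E'
from h import *
d=load("w9"); s=r.get_state()
img=d["pixels"][:,:,::-1].copy(); hsv=cv2.cvtColor(img,cv2.COLOR_BGR2HSV)
a=cv2.resize(img[95:160,215:335],(0,0),fx=5,fy=5,interpolation=cv2.INTER_CUBIC)
cv2.imwrite("pics/c16.png",np.clip(a*1.8,0,255).astype('uint8'))
E
```

```text
(no output)
```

View pics/c16.png

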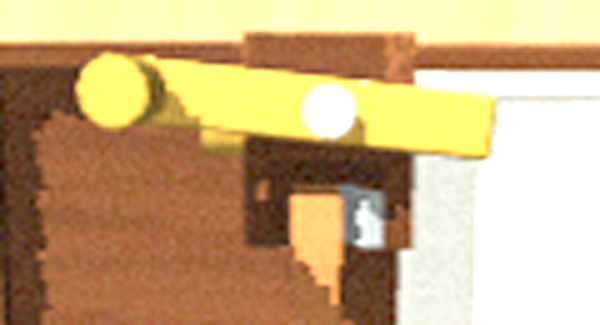

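```bash
cat > f.py <<'E'
from h import *
d=load("w9")
c=lambda x,y:(215-.5+(x+.5)/5,95-.5+(y+.5)/5)
y=np.radians(16.95);ux=np.array([np.cos(y),np.sin(y),0]);uy=np.array([-ux[1],ux[0],0]);O=np.array([.5143,.1348,0])
tw=lambda P:(np.array([(P-O)@ux,(P-O)@uy,P[2]])*1000).round(1)
for n,uv,z in [("pin",(113,90),.147),("piv",(328,110),.115),("end",(490,127),.114),("postLO",(247,35),.105),("postLOb",(414,36),.105)]:
    P=onz(d,c(*uv),z); print(n,P.round(4),tw(P))
E
python3 f.py
```

```text
pin [0.4677 0.1938 0.147 ] [-27.4  70.  147. ]
piv [0.4971 0.1993 0.115 ] [  2.3  66.7 115. ]
end [0.5222 0.2042 0.114 ] [ 27.8  64.1 114. ]
postLO [0.4815 0.2064 0.105 ] [-10.5  78.1 105. ]
postLOb [0.507 0.214 0.105] [ 16.1  77.9 105. ]
```

```bash
python3 - <<'E'
from h import *
y=np.radians(16.95);ux=np.array([np.cos(y),np.sin(y),0]);uy=np.array([-ux[1],ux[0],0]);O=np.array([.5143,.1348,0])
go(O-.0277*ux+.0695*uy+[0,0,.132],down(y))
E
```

```text
turn [-0.0037 -0.0001  0.0004] shift cm [ 7.104 -2.552 11.692]
```

Call:
carry_out --commands '[[[0, 0, 0, 2.5, -1, 0, 3.2], [0, 0, 0, 5, -2, 0, 3.2], [0, 0, 0, 7.1, -2.55, 0, 3.2], [0, 0, 0, 7.1, -2.55, 2, 3.2], [0, 0, 0, 7.1, -2.55, 5, 3.2], [0, 0, 0, 7.1, -2.55, 7, 3.2], [0, 0, 0, 7.1, -2.55, 7.5, 3.2], [0, 0, 0, 7.1, -2.55, 7.5, 3.2], [0, 0, 0, 7.1, -2.55, 7.5, 3.2], [0, 0, 0, 7.1, -2.55, 7.5, 3.2]]]'

```text
clock: 21.37
tool_pos: [0.4694, 0.1936, 0.1755]
eef_rot: [0.595, 0.804, 0.0, -0.0]
contact_force: [-0.9, 0.3, -0.4]
opening: 0.363
```

```bash
python3 - <<'E'
from h import *
y=np.radians(16.95);ux=np.array([np.cos(y),np.sin(y),0]);uy=np.array([-ux[1],ux[0],0]);O=np.array([.5143,.1348,0])
go(O-.0277*ux+.0695*uy+[0,0,.132],down(y))
snap("wrist","w10")
E
```

```text
turn [-0.0002 -0.0003 -0.0002] shift cm [ 0.014 -0.188  4.35 ]
```

View pics/w10.png

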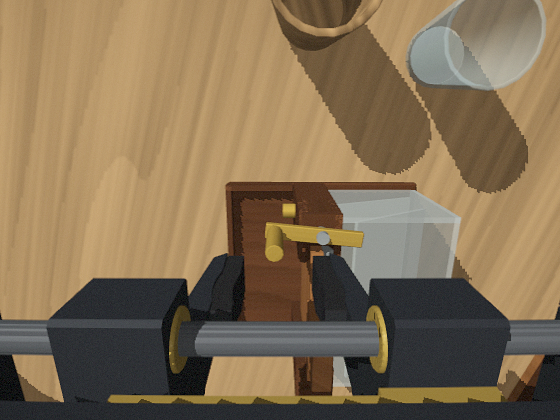

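Call:
carry_out --commands '[[[0, 0, 0, 0, -0.15, 1, 3.2], [0, 0, 0, 0, -0.15, 2, 3.2], [0, 0, 0, 0, -0.15, 3, 3.2], [0, 0, 0, 0, -0.15, 3.7, 3.2], [0, 0, 0, 0, -0.15, 4.35, 3.2], [0, 0, 0, 0, -0.15, 4.35, 3.2], [0, 0, 0, 0, -0.15, 4.35, 3.2]]]'

```text
clock: 22.0
tool_pos: [0.4673, 0.193, 0.1312]
eef_rot: [0.595, 0.804, -0.001, -0.001]
contact_force: [-0.1, 0.6, -0.7]
opening: 0.364
```

```bash
python3 - <<'E'
from h import *
snap("wrist","w11")
E
```

```text
(no output)
```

View pics/w11.png

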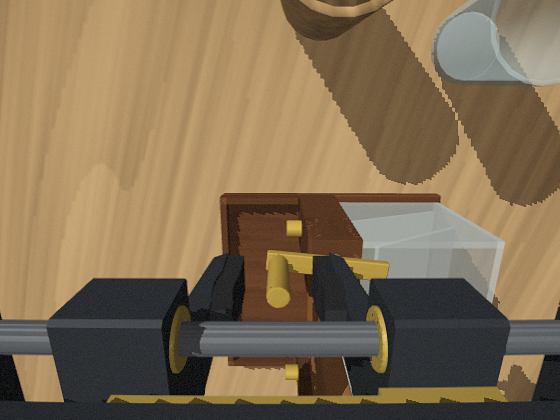

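Pin (278,290) is centred between the fingers. Close lightly on it.

Call:
carry_out --commands '[[[0, 0, 0, 0, 0, 0, 1.5], [0, 0, 0, 0, 0, 0, 0.6], [0, 0, 0, 0, 0, 0, 0.6], [0, 0, 0, 0, 0, 0, 0.6], [0, 0, 0, 0, 0, 0, 0.6]]]' --force 8

```text
clock: 22.47
tool_pos: [0.4674, 0.1931, 0.1316]
eef_rot: [0.595, 0.804, -0.0, -0.0]
contact_force: [0.2, 0.6, 1.6]
opening: 0.11
```

```bash
python3 - <<'E'
from h import *
s=r.get_state();print(s["tool_pos"],s["opening"])
y=np.radians(16.95);ux=np.array([np.cos(y),np.sin(y),0]);uy=np.array([-ux[1],ux[0],0]);O=np.array([.5143,.1348,0])
P=np.array(s["tool_pos"]);print((P-O)@ux,(P-O)@uy)
th0=1.455
for th in np.arange(1.4,-.01,-.2): print(round(th,2),"x(uy)",round(3*(np.cos(th)-np.cos(th0)),2),"y(ux)",round(-3*(np.sin(th)-np.sin(th0)),2))
E
```

```text
[0.46739494 0.19309933 0.13156247] 0.10969608460381769
-0.027871065351538687 0.06944134736661906
1.4 x(uy) 0.16 y(ux) 0.02
1.2 x(uy) 0.74 y(ux) 0.18
1.0 x(uy) 1.27 y(ux) 0.46
0.8 x(uy) 1.74 y(ux) 0.83
0.6 x(uy) 2.13 y(ux) 1.29
0.4 x(uy) 2.42 y(ux) 1.81
0.2 x(uy) 2.59 y(ux) 2.38
0.0 x(uy) 2.65 y(ux) 2.98
```

Call:
carry_out --commands '[[[0, 0, 0, 0.4, 0.08, 0, 0.6], [0, 0, 0, 0.74, 0.18, 0, 0.6], [0, 0, 0, 1.0, 0.31, 0, 0.6], [0, 0, 0, 1.27, 0.46, 0, 0.6], [0, 0, 0, 1.51, 0.63, 0, 0.6], [0, 0, 0, 1.74, 0.83, 0, 0.6], [0, 0, 0, 1.74, 0.83, 0, 0.6], [0, 0, 0, 1.74, 0.83, 0, 0.6]]]'

```text
clock: 23.13
tool_pos: [0.4687, 0.2135, 0.1313]
eef_rot: [0.594, 0.804, -0.001, -0.002]
contact_force: [-5.2, 0.8, 5.9]
opening: 0.105
```

```bash
python3 - <<'E'
from h import *
s=r.get_state();print(s["tool_pos"],s["opening"],s["contact_force"],s["moment"])
y=np.radians(16.95);ux=np.array([np.cos(y),np.sin(y),0]);uy=np.array([-ux[1],ux[0],0]);O=np.array([.5143,.1348,0])
P=np.array(s["tool_pos"]);print((P-O)@ux,(P-O)@uy)
d=snap("wrist","w12");snap("side","s12")
t=cv2.imread("pics/s12.png")
a=cv2.resize(t[130:230,190:300],(0,0),fx=5,fy=5,interpolation=cv2.INTER_CUBIC)
cv2.imwrite("pics/c17.png",np.clip(a*1.8,0,255).astype('uint8'))
E
```

```text
[0.46871945 0.21353802 0.13127805] 0.10500338311008309 [-5.21401981  0.80164244  5.89620548] [ 0.18554465  1.03593373 -0.03928751]
-0.020645461942107417 0.08860602155618776
```

View pics/w12.png

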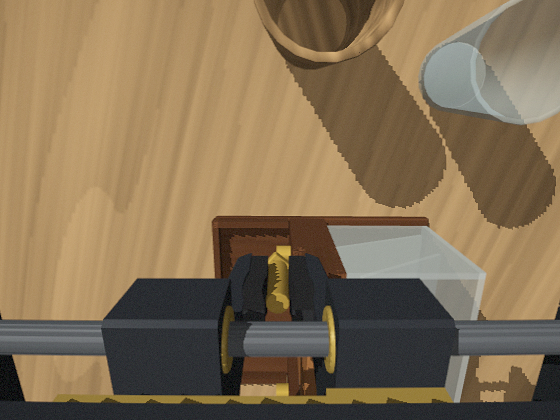

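View pics/c17.png

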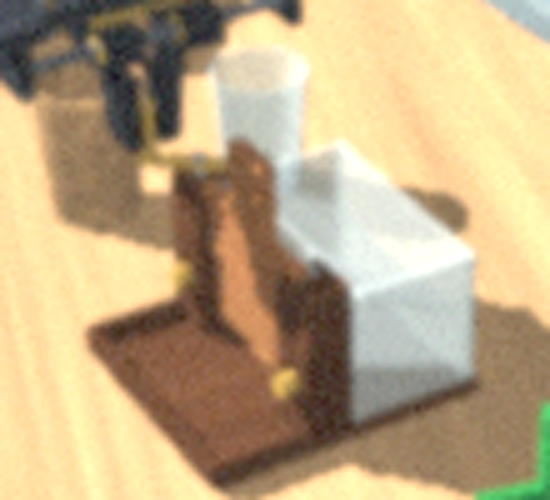

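Call:
carry_out --commands '[[[0, 0, 0, 0.3, 0.25, 0, 0.6], [0, 0, 0, 0.5, 0.5, 0, 0.6], [0, 0, 0, 0.65, 0.75, 0, 0.6], [0, 0, 0, 0.78, 1.0, 0, 0.6], [0, 0, 0, 0.78, 1.0, 0, 0.6]]]' --force 5

```text
clock: 23.65
tool_pos: [0.4768, 0.2243, 0.131]
eef_rot: [0.594, 0.804, -0.0, -0.001]
contact_force: [-3.2, 3.5, 0.4]
opening: 0.114
```

```bash
cat > g.py <<'E'
from h import *
s=r.get_state();print(s["tool_pos"],s["opening"],s["contact_force"])
y=np.radians(16.95);ux=np.array([np.cos(y),np.sin(y),0]);uy=np.array([-ux[1],ux[0],0]);O=np.array([.5143,.1348,0])
P=np.array(s["tool_pos"]);F=np.array(s["contact_force"]);print((P-O)@ux,(P-O)@uy,"F",F@ux,F@uy)
E
python3 g.py
```

```text
[0.47684496 0.22428565 0.13095523] 0.11442921603175404 [-3.21665523  3.48898136  0.37956764]
-0.009739589943132624 0.09651788214021838 F -2.0597548573172735 4.2751925944317595
```

Call:
carry_out --commands '[[[0, 0, 0, 0.25, 0.25, 0, 0.6], [0, 0, 0, 0.32, 0.5, 0, 0.6], [0, 0, 0, 0.36, 0.75, 0, 0.6], [0, 0, 0, 0.38, 0.9, 0, 0.6], [0, 0, 0, 0.38, 0.9, 0, 0.6]]]'

```text
clock: 24.07
tool_pos: [0.4857, 0.229, 0.1312]
eef_rot: [0.595, 0.804, -0.0, -0.0]
contact_force: [-2.3, 1.6, -3.0]
opening: 0.112
```

```bash
python3 g.py
```

```text
[0.4857278  0.22903274 0.13115499] 0.11239085016874639 [-2.28937778  1.57162791 -3.01511977]
0.00014132619700830563 0.09846908138618864 F -1.731738357406753 2.1707941296560005
```

Call:
carry_out --commands '[[[0, 0, 0, 0, 0.1, 0, 0.6], [0, 0, 0, 0, 0.2, 0, 0.6], [0, 0, 0, 0, 0.2, 0, 0.6]]]'

```text
clock: 24.32
tool_pos: [0.4871, 0.2294, 0.1312]
eef_rot: [0.595, 0.804, -0.0, -0.0]
contact_force: [-1.5, 1.8, -4.0]
opening: 0.109
```

```bash
python3 g.py
```

```text
[0.4870977  0.22938186 0.13121282] 0.10865355647466463 [-1.45890211  1.78097195 -4.00855392]
0.001553499006633372 0.09840365544370722 F -0.8763073998644931 2.128929730749853
```

Call:
carry_out --commands '[[[0, 0, 0, 0, 0.1, 0, 0.6], [0, 0, 0, 0, 0.2, 0, 0.6], [0, 0, 0, 0, 0.2, 0, 0.6]]]'

```text
clock: 24.57
tool_pos: [0.4879, 0.2296, 0.1312]
eef_rot: [0.595, 0.804, -0.001, -0.001]
contact_force: [-4.1, 1.1, -1.3]
opening: 0.11
```

```bash
python3 g.py
```

```text
[0.48786886 0.22959154 0.13116073] 0.1098807187628934 [-4.14843705  1.08081605 -1.30892586]
0.0023522910186466097 0.09837940930840694 F -3.653129076798898 2.24328803562761
```

Call:
carry_out --commands '[[[0, 0, 0, 0, 0.1, 0, 0.6], [0, 0, 0, 0, 0.15, 0, 0.6], [0, 0, 0, 0, 0.15, 0, 0.6]]]'

```text
clock: 24.82
tool_pos: [0.488, 0.2297, 0.1311]
eef_rot: [0.595, 0.804, -0.003, -0.002]
contact_force: [-7.3, -0.3, 1.1]
opening: 0.11
```

```bash
python3 g.py
```

```text
[0.48801671 0.22970988 0.13108562] 0.11001915547519595 [-7.26736436 -0.29560094  1.05866992]
0.0025282184529918953 0.09844950285556921 F -7.0378452977102315 1.8359461409525843
```

Call:
carry_out --commands '[[[0, 0, 0, 0, -0.1, 0, 0.6], [0, 0, 0, 0, -0.1, 0, 3], [0, 0, 0, 0, -0.1, 0, 3], [0, 0, 0, 0, -0.1, 0, 3], [0, 0, 0, 0, -0.1, 0, 3], [0, 0, 0, 0, -0.1, -2, 3], [0, 0, 0, 0, -0.1, -5, 3], [0, 0, 0, 0, -0.1, -8, 3], [0, 0, 0, -4, -0.1, -11, 3], [0, 0, 0, -8, -0.1, -12, 3]]]'

```text
clock: 25.65
tool_pos: [0.5123, 0.1636, 0.2524]
eef_rot: [0.592, 0.806, 0.003, 0.001]
contact_force: [0.7, 0.2, 0.5]
opening: 0.338
```

Call:
carry_out --commands '[[[0, 0, 0, -4, 0, 0, 3], [0, 0, 0, -4, 0, 0, 3], [0, 0, 0, -4, 0, 0, 3]]]'

```text
clock: 25.9
tool_pos: [0.5238, 0.1184, 0.2496]
eef_rot: [0.598, 0.802, -0.0, 0.001]
contact_force: [-0.3, 0.7, -0.4]
opening: 0.342
```

```bash
python3 - <<'E'
from h import *
s=r.get_state();print(s["clock"],s["tool_pos"],s["contact_force"])
d=snap("wrist","w13");snap("side","s13");snap("top","t13")
t=cv2.imread("pics/s13.png")
a=cv2.resize(t[130:230,190:300],(0,0),fx=5,fy=5,interpolation=cv2.INTER_CUBIC)
cv2.imwrite("pics/c18.png",np.clip(a*1.8,0,255).astype('uint8'))
E
```

```text
25.9 [0.52382117 0.11844221 0.24963437] [-0.28303892  0.7220151  -0.42932621]
```

View pics/w13.png

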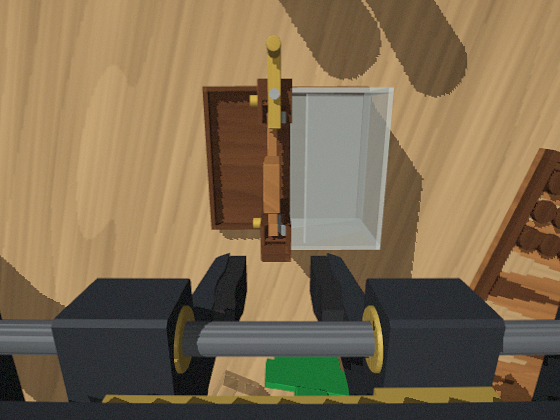

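View pics/c18.png

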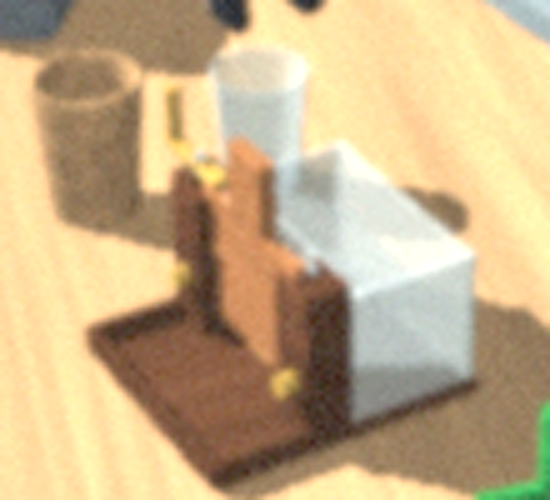

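View pics/t13.png

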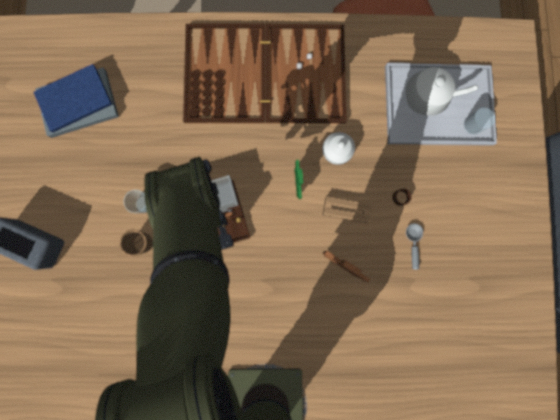

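```bash
python3 -c "
from plant import r
print(r.finish_job())"
```

```text
the job is handed in; nothing more can be done
None
```

The panel is seated in the tower's bracket with the brass catch swung shut over its left ear. The job was handed in at about 26 s with the gripper clear.

- **Panel choice:** I took the smaller brown panel, standing in the light wooden stand. The larger brown panel and the green one were left alone.
- **Seating:** Sliding it down took about 4–7 N. The force then rose steeply, with the tool stopped at z ≈ 0.1205, which suggests the height stop is about 2.5 mm up. I pressed to about 14 N. The sideways moment stayed near zero, so both ears appear to be on their floors.
- **Catch:** The bar passed over the left ear without blocking and met its stop (about 7 N at the pin, no further movement). The final wrist and side pictures show the bar over the ear, the pin pointing outward and the panel upright. The last top picture shows the stand empty and the other things still in place.

Two things did not fully agree:

- **Camera offset:** The wrist camera read about 1–2 mm off from the arm's own position, so I aligned the panel to the slots by relative measurement.
- **Pin path:** The catch pin's measured arc came out about 2 mm wider than expected, giving small side forces of 5 N or less during the swing.

The right ear's seating was judged from the force and moment readings and from pictures, not measured separately.

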